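Vent an oil strainer and crack its cover open with a wedge

ROBOT

A 6-joint arm with a two-finger parallel gripper is mounted at the origin on the work surface. World frame = base frame: x ahead of the robot, y to its left, z up, the work surface at z = 0. Lengths are in m, angles in rad, forces in N, time in s.
With the tool pointing down it reaches from about 0.25 to 0.775 m from the base axis. Payload 4 kg.
Tool frame: the origin (TCP) lies at the very end of the fingers, on their centre line; the grasp point (between the pads) lies 19 mm behind it; x points along the fingers, y is the direction in which the jaws open and shut, and the axes are right-handed (so a half turn about x gives the same grasp; the last joint's range is limited). The gripper opens to 85 mm and grips with 20 to 120 N. Pads are 22 mm wide; open, the fingers measure 114 mm over their backs; the gripper's body (76 mm by 85 mm) begins 54 mm behind the grasp point. The pads swing forward as they close: fully open they stand 13 mm farther back than shut.
Start: joints at [1.207, 0.087, 1.371, -0, 1.684, -0.103], TCP at [0.142, 0.531, 0.206] pointing down, gripper open.
Joint ranges: [-3.1, 3.1], [-0.76, 2.03], [0.27, 2.55], [-1.08, 4.22], [0.17, 2.65], [-2.57, 2.57]. Speed limits (rad/s): [2.79, 2.79, 3.14, 3.14, 3.14, 3.14].

INTERFACE

Orientations are given as a unit quaternion [x, y, z, w].
In Python, from workcell import sensors, imaging, arm gives the robot as it stands.
- The arm moves only by the tool send_rows, never from a script. Its argument "moves" is one flat list of numbers, 7 for each row, row after row: the turn, a rotation vector about the world's x, y, z in rad, then the shift along the world's x, y, z in cm, then the finger opening in cm, from 0 to 8.54. In form: [rx, ry, rz, dx, dy, dz, jaw, rx, ry, rz, dx, dy, dz, jaw, ...]. A call has 1 to 12 rows; each row is the pose to reach, as a shift and turn from the pose commanded when the call began; what a row does not reach only later rows make up. A row lasts 1/10 s, in which the tool goes at most 50 mm and 8.59 degrees, less where a joint would pass 70% of its speed; a pose out of reach is approached as far as the arm can. A call with a gripper value outside its range is refused whole. The fingers move at their own pace and stop on an object; "force" is the grip in N (left out, the last holds). Time passes only in rows, so rows that repeat a pose let the fingers close. It gives the time, the measured TCP pose, the force and the opening at its end, in the units of the state.
- sensors.observe(): the state, without advancing time (a new reading comes with each control period).
- imaging.read_camera(name): name is "scene" or "side" or "wrist"; returns the picture (480x640x3 uint8, blue, green, red); there is no depth.
- imaging.camera_params(name): a dict with "fx", "fy", "cx", "cy" (pixels), "extrinsics" (4x4, takes a point from camera to world coordinates). Camera axes: x right, y down, z forward; pixel columns grow to the right and rows downward; lengths in m; the calibration is good to about 2 mm. A picture is of the moment at which its call begins: read the wrist's pose just before it. camera_params takes no time and is no camera call; for the wrist camera it gives the pose at the moment of the call.
- arm.hand_in(): hands the job in, once; it reports no verdict.
The state is a dict: "time_s": time; "q": joint angles; "dq": joint speeds; "joint_torque": joint torques, N m; "tcp_pos": TCP position; "tcp_rot": TCP orientation; "wrist_force": force on the tool from outside, world axes, zero at the start; "torque": the same for the moment, N m; "finger_gap": finger opening in m.
Only numpy, scipy, OpenCV 4.12 (cv2) and the standard library are available. Lean on these libraries where they do the work, as an engineer would, in place of code of your own. Each camera call takes 0.05 s, during which the arm holds its last target.

TASK

The bolts of the oil strainer's cover are already swung out of the way. First bleed the pot by turning the vent valve's lever to half open (45 degrees); then take the steel wedge and, with it lying flat on the pry pad, push its thin end under the cover's pry lug until the cover just lifts off its seat, a gap of about 3 mm at the lug. Finish like that, still holding the wedge in place, with the wedge alone carrying the cover, and leave the other things on the bench where they are.

Things in the scene. Friction and masses are not known exactly. Their poses are not given: they have to be found in the camera images.
- strainer: Cast oil strainer pot bolted to the bench. Origin: centre of its underside; z up; its -x side (pry side) looks to the robot, give or take its yaw. The flange's flat top face, on which the cover sits, is at z = 108 mm, radius 102 mm. The cover's hinge is at the far side, x = +110 mm; the vent pipe leaves the +y side at z = 60 mm. Unbolted swing bolts hang below the flange.
- pad_edge (a point): Middle of the outer edge of the pry pad, a flat tongue of the flange on the pry side: in the strainer's frame at (-140, 0, 108) mm. The pad is 54 mm wide, 16 mm thick, level with the flange face and reaches in to the cover's rim at x = -75 mm.
- vent (a joint): Angle of the vent ball valve's lever, rad: 0 shut (lever across the pipe, pointing to the strainer's -x), 1.571 fully open (along the pipe, pointing to the strainer's +y, away from the pot), 0.785 half open. Growing angles turn clockwise seen from above. Stiff stem (0.12 N m): it stays where it is left.
- vent_stem (a point): Point on the vent lever's vertical turning axis, in the lever's mid-plane, 98 mm over the bench; in the strainer's frame at (-30, 165, 98) mm.
- vent_grip (a point): Middle of the lever's black grip sleeve, 65 mm from the turning axis. The sleeve is 58 mm long, 16 mm wide and 9 mm thick, lies level 98 mm over the bench, and has free space below it.
- wedge: Loose steel wedge, 118 mm long, 32 mm wide, 0.45 kg, lying flat on the bench. Origin: centre of its underside; x points to the thin nose, z up. Nose at x = +59 mm, 3 mm thick; the top slopes up evenly (1 in 4) to 25 mm height at x = -29 mm; from there to the tail end at x = -59 mm it is flat: the place to grip, across the width.
- cover: Round aluminium cover, 150 mm across, 16 mm thick, 0.95 kg, shut on the flange by its weight; it falls shut if nothing props it. Origin on its hinge pin. A pry lug 40 mm wide, 10 mm thick, juts 42 mm from its rim to the strainer's -x; shut, the lug's underside is 6 mm over the pry pad. So a wedge nose 12 mm in under the lug touches it, and each further 4 mm lifts the lug 1 mm.
- lug_edge (a point): Middle of the lower edge at the free end of the cover's pry lug: in the strainer's frame at (-117, 0, 114) mm while the cover is shut. Its rise above 114 mm is the lift of the cover.
- hammer: Bystander, to be left alone: hammer, 300 mm, lying on the bench.
- wrench: Bystander, to be left alone: open-ended and ring spanner, 200 mm, lying.
- screwdriver: Bystander, to be left alone: screwdriver, 210 mm, lying.
- packer: Bystander, to be left alone: plain rectangular steel bar, 150 x 25 x 25 mm, lying; longer and narrower than the wedge and not tapered.
- spray_can: Bystander, to be left alone: upright spray can, 66 mm across, about 190 mm high.
- tape: Bystander, to be left alone: roll of tape lying flat, 104 mm across, 48 mm high.
- dish: Bystander, to be left alone: round steel parts dish, 110 mm across, 30 mm high.

How it is judged:
By the outcome, as a careful person would: the job done as asked, in the order asked, and still so for the second after the job is handed in, while the arm keeps its last pose, push and grip.
It also fails if it takes over 51 s, if anything falls off the work surface, if the arm or the gripper's body presses on something with over 40 N, if the wrist force passes 120 N, or if a joint passes its speed limit or range.

## Working session

There is one attempt and no reset: what is moved stays moved. The work goes in short steps, Python scripts to look and compute and a tool call to move; the robot and the scene stay as the last step left them, time stands still between calls to the robot, and variables do not carry over. Pictures are saved under pics/ and viewed, and the job is handed in when it is done.

Besides the shell and the picture viewer there is one more tool, called after "Request:" in YAML: its name, and indented under it one key for each argument. send_rows: Moves the arm, as the interface text tells. Its arguments: {"type":"object","properties":{"moves":{"type":"array"},"force":{"type":"number"}},"required":["moves"]}

```bash
ls; mkdir -p pics; python3 - <<'E'
from workcell import sensors, imaging, arm
import cv2
print(sensors.observe())
for n in ["scene","side","wrist"]:
    p=imaging.camera_params(n);print(n,p)
    cv2.imwrite(f"pics/{n}0.png",imaging.read_camera(n))
E
```

```text
pics
{'time_s': 0.0, 'q': array([ 1.20693278e+00,  8.79628649e-02,  1.37233817e+00,  4.36829271e-06,
        1.68360166e+00, -1.03093773e-01]), 'dq': array([ 3.33548815e-05, -1.28351473e-03, -2.02172038e-04, -1.65336772e-03,
       -7.64302039e-04, -1.13924950e-03]), 'joint_torque': array([-1.67402999e-03, -3.51860726e+01, -3.13276184e+01, -5.65059454e-04,
        1.07966308e-02,  4.27269526e-06]), 'tcp_pos': array([0.14159347, 0.53085516, 0.20429234]), 'tcp_rot': array([ 0.09114059,  0.70129481, -0.09272901,  0.70091391]), 'wrist_force': array([ 0.11821481,  0.72269469, -0.39562187]), 'torque': array([-0.02767738, -0.00598558,  0.02185469]), 'finger_gap': 0.08531743235197241}
scene {'fx': 523.7053184943417, 'fy': 523.7053184943417, 'cx': 315.75002585577664, 'cy': 244.21347751891176, 'extrinsics': array([[ 0.5351772 ,  0.68033401, -0.50073046,  1.2207092 ],
       [ 0.84463082, -0.44048593,  0.30425471, -0.3936269 ],
       [-0.01356989, -0.58576256, -0.8103691 ,  1.16383763],
       [ 0.        ,  0.        ,  0.        ,  1.        ]])}
side {'fx': 557.526573638443, 'fy': 557.526573638443, 'cx': 314.10178986102693, 'cy': 237.11700506312812, 'extrinsics': array([[-0.99281915, -0.07153108,  0.09588239,  0.42974231],
       [-0.11811441,  0.71314367, -0.69099572,  1.06129218],
       [-0.01895025, -0.69735888, -0.71647155,  1.14265297],
       [ 0.        ,  0.        ,  0.        ,  1.        ]])}
wrist {'fx': 357.0683007181591, 'fy': 357.0683007181591, 'cx': 319.54218073470764, 'cy': 240.2468342724116, 'extrinsics': array([[ 0.25850036,  0.92308691,  0.28475975,  0.06911465],
       [ 0.96600856, -0.24632982, -0.07841604,  0.55091487],
       [-0.00224   ,  0.29535093, -0.95538621,  0.37231951],
       [ 0.        ,  0.        ,  0.        ,  1.        ]])}
```

View pics/scene0.png

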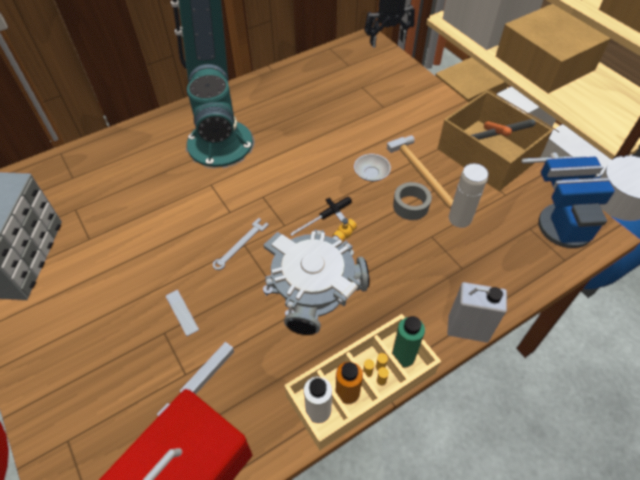

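View pics/side0.png

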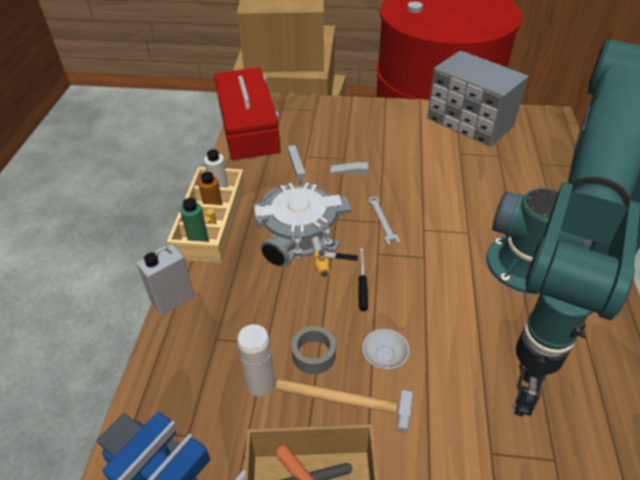

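View pics/wrist0.png

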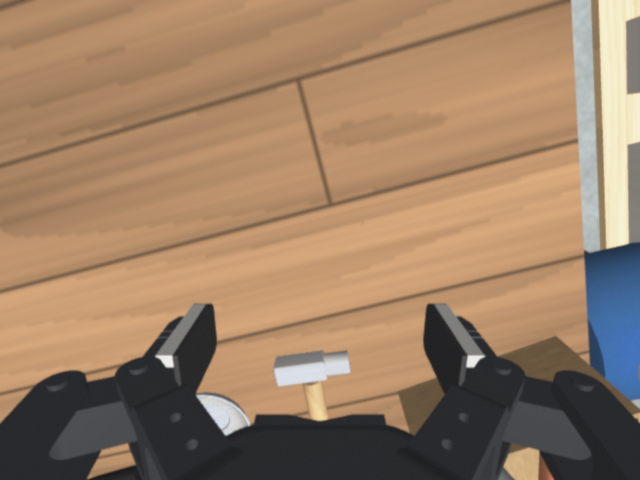

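```bash
cat > h.py <<'E'
import numpy as np, cv2
from workcell import sensors, imaging, arm
def ray(p,u,v):
    T=p['extrinsics'];d=T[:3,:3]@np.array([(u-p['cx'])/p['fx'],(v-p['cy'])/p['fy'],1]);return T[:3,3],d
def atz(p,u,v,z):
    o,d=ray(p,u,v);return o+d*(z-o[2])/d[2]
def proj(p,X):
    T=p['extrinsics'];c=T[:3,:3].T@(np.array(X)-T[:3,3]);return np.array([p['cx']+p['fx']*c[0]/c[2],p['cy']+p['fy']*c[1]/c[2]])
def crop(img,x,y,w,h,s,f):
    cv2.imwrite(f,cv2.resize(img[y:y+h,x:x+w],None,fx=s,fy=s,interpolation=cv2.INTER_CUBIC))
E
python3 - <<'E'
from h import *
a=cv2.imread('pics/scene0.png');b=cv2.imread('pics/side0.png')
crop(a,230,180,160,120+40,5,'pics/s_a.png') if 0 else crop(a,240,180,150,120+30,4,'pics/s_a.png')
crop(b,240,165,140,120,5,'pics/s_b.png')
crop(a,140,280,110,140,4,'pics/s_c.png')
crop(b,270,130,130,60,6,'pics/s_d.png')
E
```

```text
(no output)
```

View pics/s_a.png

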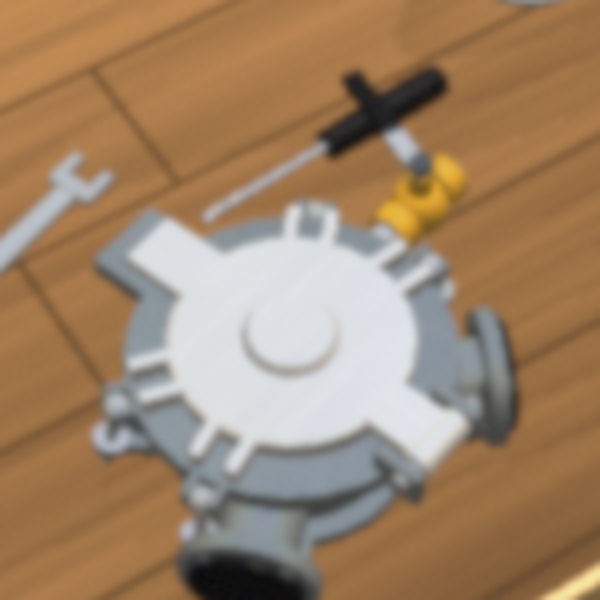

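View pics/s_b.png

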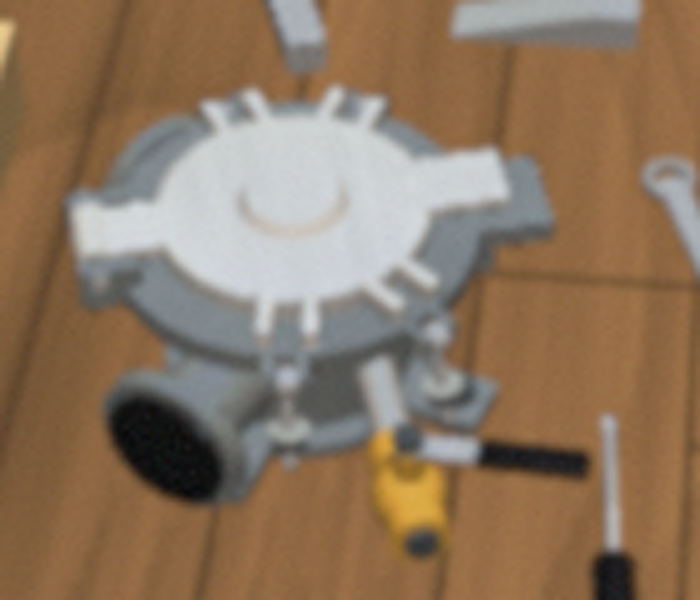

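View pics/s_c.png

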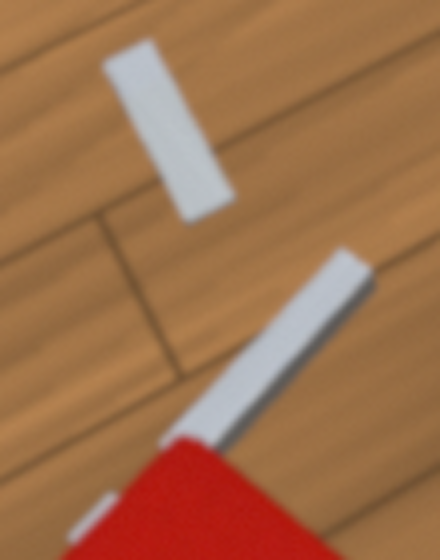

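View pics/s_d.png

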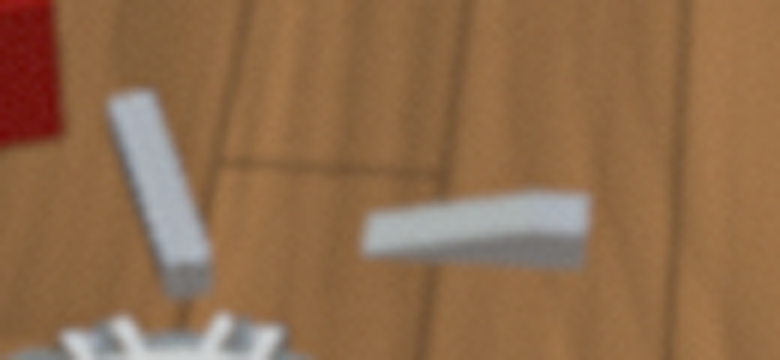

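```bash
cat > fit.py <<'E'
from h import *
from scipy.optimize import least_squares
S=imaging.camera_params('scene');D=imaging.camera_params('side')
def fit(obs,x0):
    def R(x):
        c,s=np.cos(x[2]),np.sin(x[2]);r=[]
        for p,L,uv in obs:
            X=[x[0]+c*L[0]-s*L[1],x[1]+s*L[0]+c*L[1],L[2]]
            r+=list(proj(p,X)-uv)
        return np.array(r)
    o=least_squares(R,x0,loss='soft_l1');return o.x,R(o.x).reshape(-1,2).round(1)
E
python3 - <<'E'
from fit import *
m=1e-3
st=[(S,(-.14,.027,.108),(277.5,233)),(S,(-.14,-.027,.108),(264.2,245.5)),(S,(-.117,.02,.124),(281.2,235.5)),(S,(-.117,-.02,.124),(272,243.7)),
(D,(-.14,-.027,.108),(348,196.6)),(D,(-.14,.027,.108),(350,208.6)),(D,(-.117,-.02,.124),(339.4,195)),(D,(-.117,.02,.124),(342,205)),
(S,(-.03,.165,.103),(345,220)),(D,(-.03,.165,.103),(321.4,252.4))]
for y in (0,.5,-.5):
    x,r=fit(st,[.55,0,y]);print('strainer',x);print(r.tolist())
we=[(S,(-.059,-.016,.025),(165.7,296)),(S,(-.059,.016,.025),(178,289.5)),(S,(.059,.016,.003),(199,329.5)),(S,(.059,-.016,.003),(187.5,335.5)),
(D,(-.059,-.016,.025),(368.3,162.2)),(D,(-.059,.016,.025),(367.5,169.7)),(D,(.059,-.016,.003),(331.3,165.3)),(D,(.059,.016,.003),(330.3,171.7))]
x,r=fit(we,[.5,-.3,0]);print('wedge',x);print(r.tolist())
# free corner triangulation sanity
for u,v in [(165.7,296),(178,289.5)]: print(atz(S,u,v,.025))
print(atz(S,199,329.5,.003),atz(D,331.3,165.3,.003),atz(D,367.5,169.7,.025))
print('lever tip',atz(S,240+355/4,180+80/4,.098), atz(D,240+585/5,165+465/5,.098))
E
```

```text
strainer [ 0.62339314 -0.03731753  0.31999564]
[[0.6, -1.8], [-0.6, -0.8], [1.4, -1.8], [-0.2, 0.1], [-2.0, -1.3], [0.7, -0.4], [-0.8, -1.2], [-0.0, -1.6], [0.6, 0.4], [0.4, -0.1]]
strainer [ 0.62339314 -0.03731753  0.31999565]
[[0.6, -1.8], [-0.6, -0.8], [1.4, -1.8], [-0.2, 0.1], [-2.0, -1.3], [0.7, -0.4], [-0.8, -1.2], [-0.0, -1.6], [0.6, 0.4], [0.4, -0.1]]
strainer [ 0.62339314 -0.03731753  0.31999564]
[[0.6, -1.8], [-0.6, -0.8], [1.4, -1.8], [-0.2, 0.1], [-2.0, -1.3], [0.7, -0.4], [-0.8, -1.2], [-0.0, -1.6], [0.6, 0.4], [0.4, -0.1]]
wedge [ 0.50607382 -0.35170298 -0.00277812]
[[0.4, -0.4], [-0.1, 0.1], [0.2, -0.4], [-0.3, -0.0], [-0.4, -0.1], [-0.1, -1.3], [0.0, -0.0], [0.0, -0.2]]
[ 0.44761997 -0.36899397  0.025     ]
[ 0.44683165 -0.3351857   0.025     ]
[ 0.56586738 -0.33675569  0.003     ] [ 0.56505348 -0.36775892  0.003     ] [ 0.44638971 -0.32888407  0.025     ]
lever tip [0.45781435 0.11378489 0.098     ] [0.45334624 0.11587208 0.098     ]
```

```bash
python3 - <<'E'
from fit import *
from scipy.spatial.transform import Rotation as R
o=sensors.observe();print(R.from_quat(o['tcp_rot']).as_matrix().round(3),o['tcp_pos'])
for n,uv in dict(can=(465,225),can_s=None,tape=(412,203),dish=(372,168),ham=(400,143)).items():
    if uv: print(n,atz(S,*uv,0).round(3))
E
```

```text
[[-0.001  0.258  0.966]
 [-0.002  0.966 -0.258]
 [-1.    -0.002 -0.   ]] [0.14167386 0.53099869 0.20453809]
can [0.673 0.43  0.   ]
tape [0.529 0.356 0.   ]
dish [0.352 0.342 0.   ]
ham [0.312 0.481 0.   ]
```

Request:
send_rows:
  moves: [0,0,0.1,0,0,5,8.5,0,0,0.26,31.8,-46,11.5,8.5,0,0,0.26,31.8,-46,11.5,8.5,0,0,0.26,31.8,-46,11.5,8.5,0,0,0.26,31.8,-46,11.5,8.5,0,0,0.26,31.8,-46,11.5,8.5,0,0,0.26,31.8,-46,11.5,8.5,0,0,0.26,31.8,-46,11.5,8.5,0,0,0.26,31.8,-46,11.5,8.5,0,0,0.26,31.8,-46,11.5,8.5,0,0,0.26,31.8,-46,11.5,8.5,0,0,0.26,31.8,-46,11.5,8.5]

```text
time_s: 1.35
tcp_pos: [0.452, 0.0817, 0.3189]
tcp_rot: [0.001, 0.707, -0.0, 0.707]
wrist_force: [0.2, 0.2, -0.6]
finger_gap: 0.0854
```

Request:
send_rows:
  moves: [0,0,0,0,0,0,8.5,0,0,0,0,0,0,8.5,0,0,0,0,0,0,8.5]

```text
time_s: 1.65
tcp_pos: [0.4508, 0.0844, 0.3186]
tcp_rot: [0.0, 0.707, 0.0, 0.707]
wrist_force: [0.2, 0.5, 0.1]
finger_gap: 0.0849
```

```bash
python3 - <<'E'
from h import *
import pickle
o=sensors.observe();p=imaging.camera_params('wrist');a=imaging.read_camera('wrist')
print(o['time_s'],o['tcp_pos'],o['tcp_rot'],abs(o['dq']).max());cv2.imwrite('pics/w1.png',a);pickle.dump(p,open('w1.pkl','wb'))
E
```

```text
1.65 [0.45083112 0.08440025 0.31855853] [1.21053285e-04 7.07392869e-01 2.90416624e-04 7.06820508e-01] 0.023719308908100655
```

View pics/w1.png

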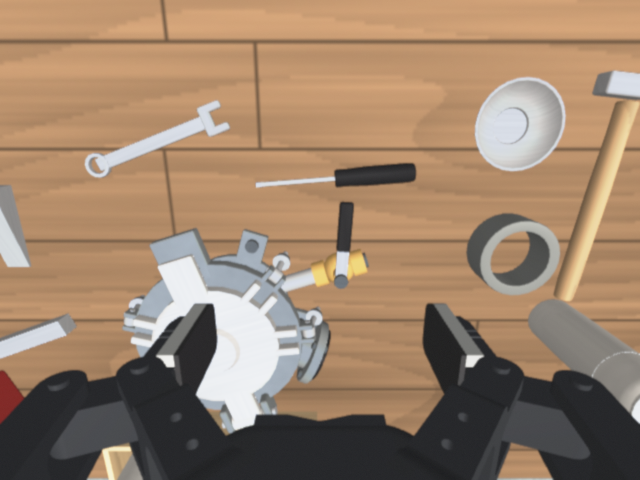

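```bash
python3 - <<'E'
from h import *
a=cv2.imread('pics/w1.png')
crop(a,270,190,110,110,6,'pics/w1a.png')
crop(a,120,215,130,110,6,'pics/w1b.png')
E
```

```text
(no output)
```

View pics/w1a.png

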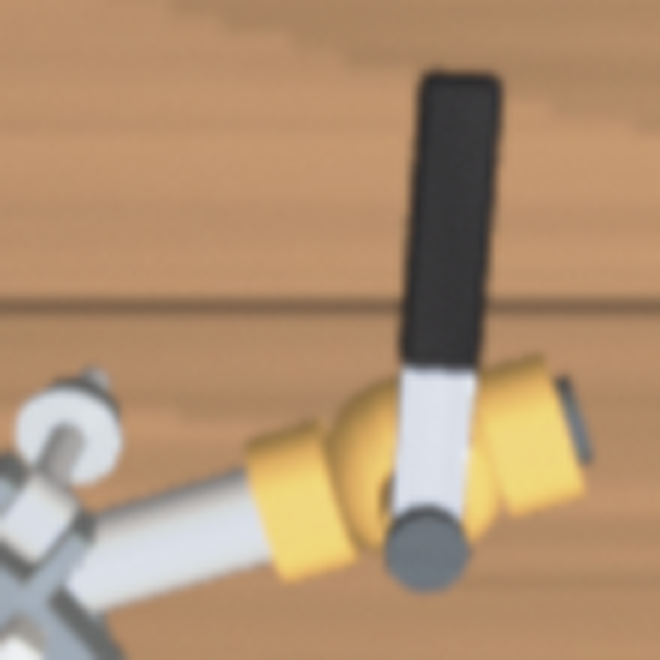

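View pics/w1b.png

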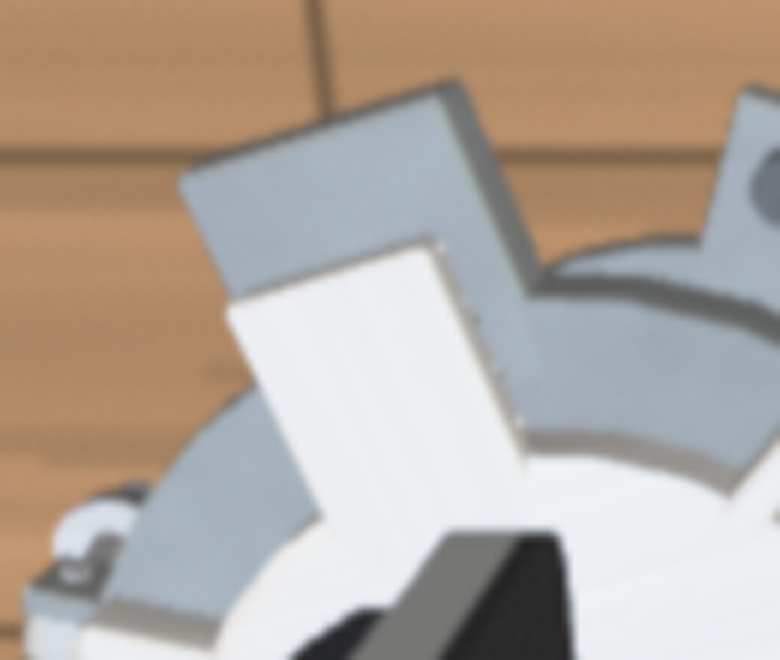

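```bash
python3 - <<'E'
from fit import *
import pickle
W=pickle.load(open('w1.pkl','rb'))
pp=[(-.14,.027,.108),(-.14,-.027,.108),(-.117,.02,.124),(-.117,-.02,.124)]
uvW=[(194,230.7),(150,245.5),(192,255.5),(158,266.7)]
for p,uv in zip(pp,uvW): print(atz(W,*uv,p[2]).round(4))
x,r=fit([(W,p,u) for p,u in zip(pp,uvW)],[.62,-.04,.3]);print(x,r.tolist())
A=atz(W,347,202.3,.1025);B=atz(W,343.2,251,.1025);print(A,B,np.linalg.norm((A-B)[:2]))
d=(B-A)/np.linalg.norm(B-A);print('stem',A+d*.094,'dir',np.arctan2(-d[1],-d[0]))
c,s=np.cos(x[2]),np.sin(x[2]);print('stem from fit',x[0]+c*-.03-s*.165,x[1]+s*-.03+c*.165)
obs=[(W,p,u) for p,u in zip(pp,uvW)]+[(S,pp[0],(277.5,233)),(S,pp[1],(264.2,245.5)),(S,pp[2],(281.2,235.5)),(S,pp[3],(272,243.7)),
(D,pp[1],(348,196.6)),(D,pp[0],(350,208.6)),(D,pp[3],(339.4,195)),(D,pp[2],(342,205))]
print(fit(obs,x)); print('vent',np.pi+x[2]-np.arctan2(-d[1],-d[0]))
E
```

```text
[ 0.4814 -0.0535  0.108 ]
[ 0.4985 -0.1043  0.108 ]
[ 0.5047 -0.0527  0.124 ]
[ 0.5176 -0.091   0.124 ]
[ 0.62239611 -0.03457692  0.32326405] [[0.0, -0.3], [-0.3, -0.3], [-0.0, 0.4], [0.3, 0.2]]
[0.45094712 0.11452928 0.1025    ] [0.50700421 0.11145833 0.1025    ] 0.05614114908709374
stem [0.54480638 0.10938742 0.1025    ] dir 3.0868646928249928
stem from fit 0.5415355672337215 0.11234678011090159
(array([ 0.62271408, -0.03547778,  0.31816822]), array([[-0.1, -0.1],
       [-0.6, -0.3],
       [-0.3,  0.6],
       [-0. ,  0.2],
       [ 1.1, -2.3],
       [-0. , -1.4],
       [ 2. , -2.4],
       [ 0.4, -0.4],
       [-1.8, -0.8],
       [ 0.9,  0.1],
       [-0.6, -0.7],
       [ 0.2, -1.1]]))
vent 0.3779920149868796
```

Request:
send_rows:
  moves: [0,0,-0.055,2.7,3.0,-4,5,0,0,-0.055,2.7,3.0,-8,5,0,0,-0.055,2.7,3.0,-12,5,0,0,-0.055,2.7,3.0,-12,5,0,0,-0.055,2.7,3.0,-15,5,0,0,-0.055,2.7,3.0,-18,5,0,0,-0.055,2.7,3.0,-20,5,0,0,-0.055,2.7,3.0,-20,5,0,0,-0.055,2.7,3.0,-20,5]

```text
time_s: 2.6
tcp_pos: [0.4796, 0.1144, 0.1216]
tcp_rot: [0.02, 0.706, -0.019, 0.708]
wrist_force: [0.0, -0.6, 0.6]
finger_gap: 0.0499
```

```bash
python3 - <<'E'
from h import *
o=sensors.observe();a=imaging.read_camera('wrist')
print(o['time_s'],o['tcp_pos'],o['finger_gap']);cv2.imwrite('pics/w2.png',a)
E
```

```text
2.6 [0.47959079 0.11437684 0.12157397] 0.0498903247365379
```

View pics/w2.png

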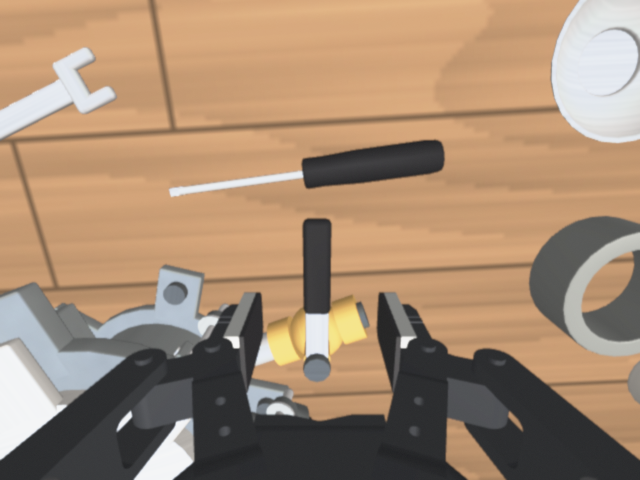

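Request:
send_rows:
  moves: [0,0,0,0,0,-3,5,0,0,0,0,0,-4.2,5,0,0,0,0,0,-4.2,3,0,0,0,0,0,-4.2,1,0,0,0,0,0,-4.2,1,0,0,0,0,0,-4.2,1,0,0,0,0,0,-4.2,1,0,0,0,0,0,-4.2,1]
  force: 40

```text
time_s: 3.45
tcp_pos: [0.4786, 0.1136, 0.0772]
tcp_rot: [0.02, 0.707, -0.02, 0.707]
wrist_force: [-0.6, -0.1, -0.2]
finger_gap: 0.01
```

```bash
python3 - <<'E'
from h import *
a=imaging.read_camera('wrist');b=imaging.read_camera('side')
cv2.imwrite('pics/w3.png',a);crop(b,270,190,120,110,6,'pics/s3.png')
E
```

```text
(no output)
```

View pics/w3.png

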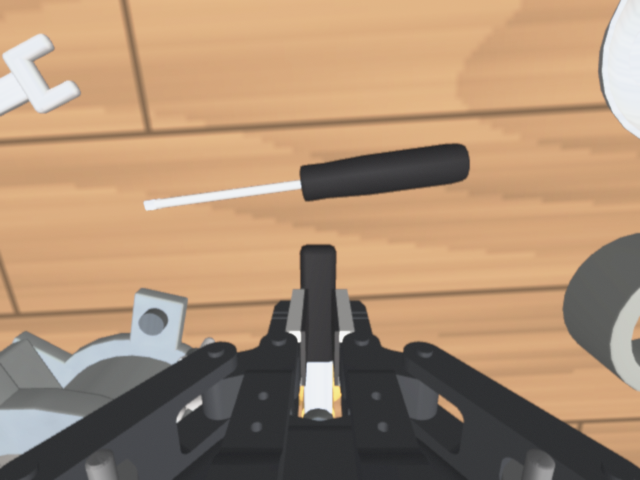

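View pics/s3.png

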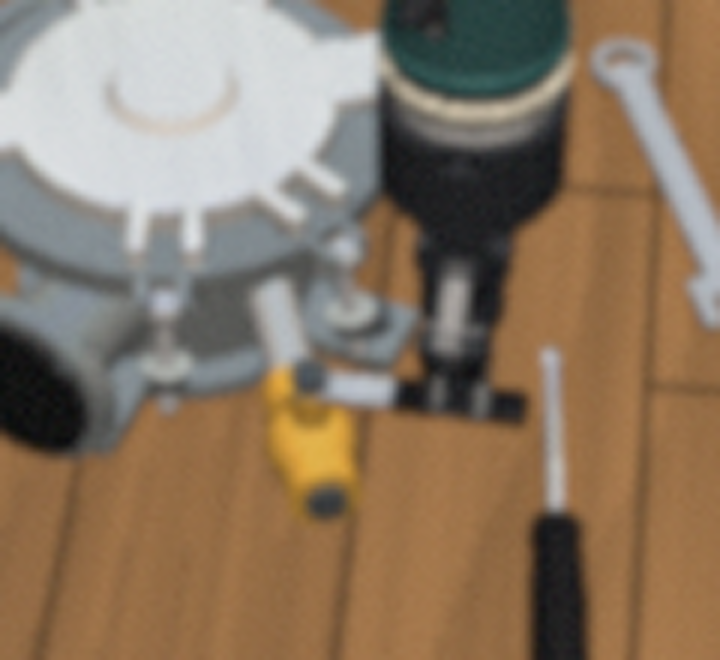

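Request:
send_rows:
  moves: [0,0,-0.1,0.06,0.63,0,1,0,0,-0.2,0.2,1.25,0,1,0,0,-0.3,0.38,1.86,0,1,0,0,-0.41,0.66,2.5,0,1,0,0,-0.41,0.66,2.5,0,1,0,0,-0.41,0.66,2.5,0,1]

```text
time_s: 4.15
tcp_pos: [0.4848, 0.1385, 0.0767]
tcp_rot: [0.162, 0.688, -0.162, 0.688]
wrist_force: [0.4, -0.3, 0.1]
finger_gap: 0.0099
```

```bash
python3 - <<'E'
from h import *
a=imaging.read_camera('wrist')
cv2.imwrite('pics/w4.png',a)
E
```

```text
(no output)
```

View pics/w4.png

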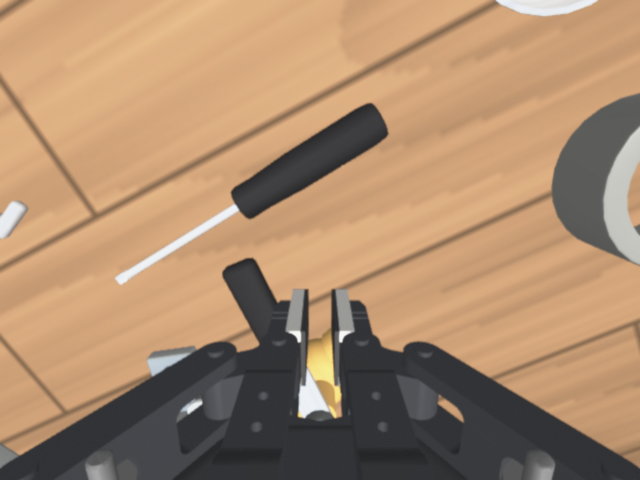

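```bash
python3 - <<'E'
from h import *
b=imaging.read_camera('side');a=imaging.read_camera('scene')
crop(a,290,150,100,100,6,'pics/a5.png');crop(b,270,190,120,110,6,'pics/s5.png')
c=cv2.imread('pics/w3.png');crop(c,250,230,130,110,6,'pics/w3c.png')
E
```

```text
(no output)
```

View pics/a5.png

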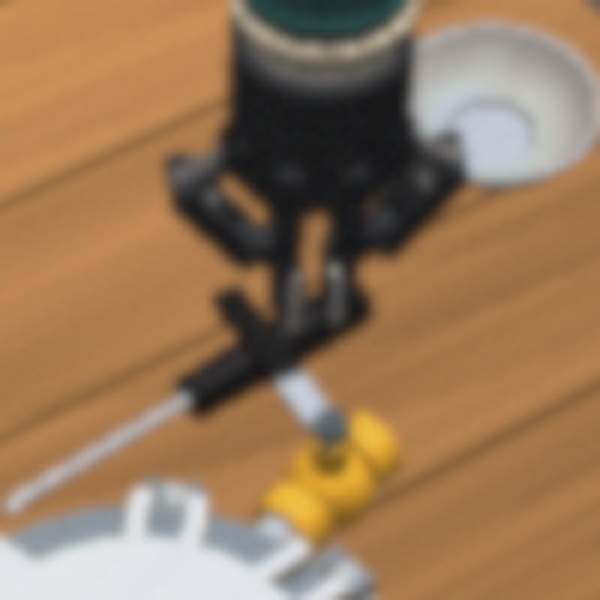

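View pics/s5.png

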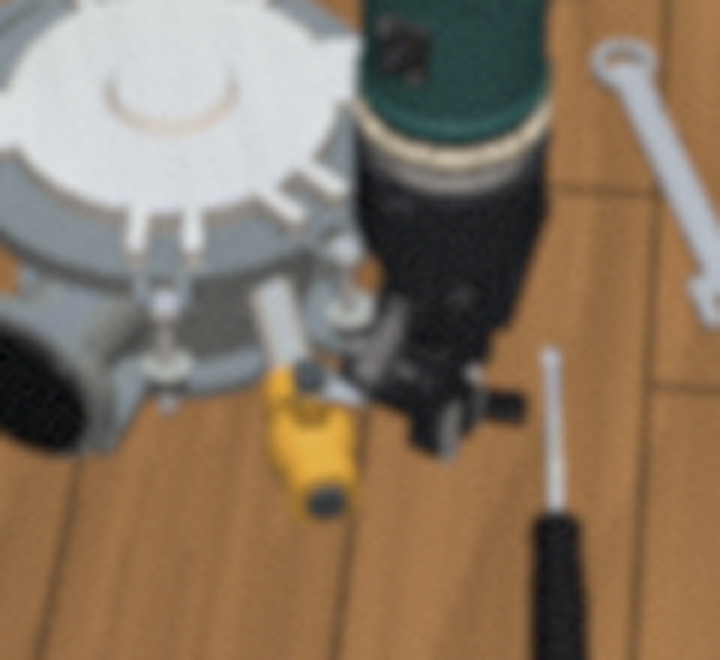

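View pics/w3c.png

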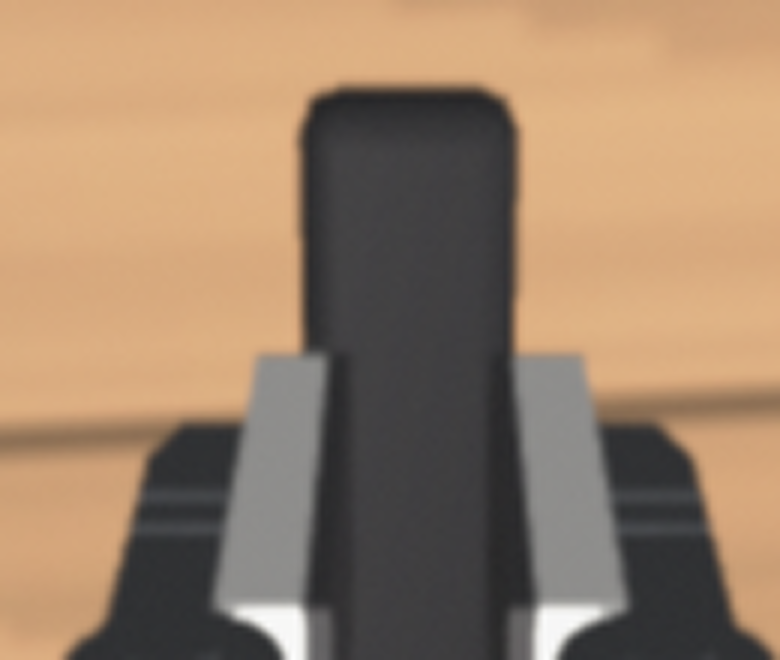

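```bash
python3 - <<'E'
from fit import *
def tri(obs):
    A=np.zeros((3,3));b=np.zeros(3)
    for p,u,v in obs:
        o,d=ray(p,u,v);d/=np.linalg.norm(d);M=np.eye(3)-np.outer(d,d);A+=M;b+=M@o
    return np.linalg.solve(A,b)
print(tri([(S,342.5,204),(D,342.5,265)]))
o=sensors.observe();print(o['tcp_pos'],proj(S,o['tcp_pos']),proj(D,o['tcp_pos']),proj(D,[0.479,.1145,.098]))
# lever end / stem
print(tri([(S,290+230/6,150+297/6),(D,270+523/6,190+405/6)]), tri([(S,290+332/6,150+425/6),(D,270+310/6,190+375/6)]))
W=imaging.camera_params('wrist');print(W['extrinsics'][:3,3]-o['tcp_pos'])
print(proj(W,o['tcp_pos']))
E
```

```text
[0.48737331 0.13893293 0.09399847]
[0.48486851 0.13835493 0.07676721] [341.82853204 207.77835059] [343.62101983 269.28935713] [346.87095327 256.83489709]
[0.45389374 0.11402688 0.09699432] [0.54328725 0.10930149 0.1016965 ]
[-0.06717795  0.03405324  0.16787176]
[319.14396282 283.9365365 ]
```

```bash
python3 - <<'E'
from fit import *
import pickle
a=cv2.imread('pics/w4.png');crop(a,250,260,130,110,6,'pics/w4c.png')
W=imaging.camera_params('wrist');T=W['extrinsics']
for dep in (.149,.17):
  print(T[:3,:3]@np.array([0,(290-240)/357*dep,dep])+T[:3,3])
b=imaging.read_camera('side');crop(b,310,215,70,60,11,'pics/s6.png')
print(sensors.observe()['time_s'])
E
```

```text
[0.47482393 0.14364345 0.10845947]
[0.48287628 0.13958936 0.08926639]
4.35
```

View pics/w4c.png

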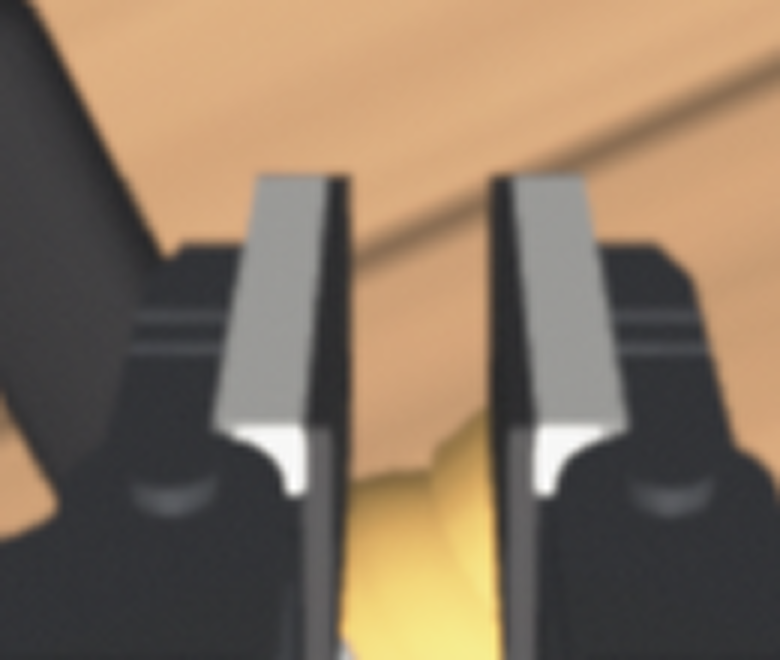

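View pics/s6.png

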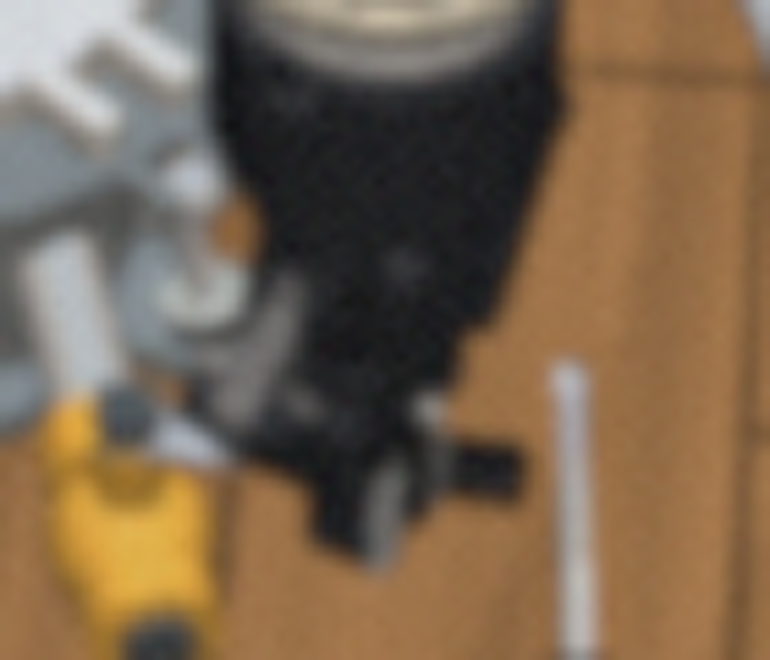

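```bash
python3 - <<'E'
from fit import *
o,d=ray(D,344.5,266.8)
t=(.1505-o[1])/d[1];print(o+t*d)
o,d=ray(S,290+(338)/6,150+322/6);t=(.4786-o[0])/d[0];print(o+t*d)
s=sensors.observe();print(s)
from scipy.spatial.transform import Rotation as R
print(R.from_quat(s['tcp_rot']).as_matrix().round(3))
E
```

```text
[0.4821444  0.1505     0.10042829]
[0.4786     0.15736962 0.07542632]
{'time_s': 4.35, 'q': array([ 1.65466350e-01,  4.84398052e-02,  1.67117043e+00, -2.43552803e-05,
        1.42209055e+00, -9.40095490e-01]), 'dq': array([-3.38821350e-04,  5.89281739e-04,  7.87958131e-05, -1.78903604e-04,
        9.14274096e-04,  6.63681311e-03]), 'joint_torque': array([ 3.83138191e-02, -3.16794634e+01, -2.95802289e+01,  1.47022642e-03,
        8.74432499e-04, -8.87391827e-03]), 'tcp_pos': array([0.48488394, 0.13834752, 0.07678333]), 'tcp_rot': array([ 0.16298192,  0.68809408, -0.16302726,  0.68803019]), 'wrist_force': array([-1.12703861, -0.74763489, -0.94421357]), 'torque': array([0.01926796, 0.04148764, 0.01601248]), 'finger_gap': 0.010208748476529196}
[[-0.     0.449  0.894]
 [-0.     0.894 -0.449]
 [-1.    -0.    -0.   ]]
```

Request:
send_rows:
  moves: [0,0,0,0,0,2,4,0,0,0.14,-0.3,-1,3,5,0,0,0.28,-0.5,-2,3,5,0,0,0.41,-0.65,-2.5,3,5,0,0,0.41,-0.65,-2.5,2,5,0,0,0.41,-0.65,-2.5,0,5,0,0,0.41,-0.65,-2.5,-1,5,0,0,0.41,-0.65,-2.5,-2.2,5,0,0,0.41,-0.65,-2.5,-2.2,3,0,0,0.41,-0.65,-2.5,-2.2,1,0,0,0.41,-0.65,-2.5,-2.2,1,0,0,0.41,-0.65,-2.5,-2.2,1]

```text
time_s: 5.55
tcp_pos: [0.4787, 0.1134, 0.0552]
tcp_rot: [0.02, 0.707, -0.02, 0.707]
wrist_force: [0.6, -1.3, -1.5]
finger_gap: 0.015
```

Request:
send_rows:
  moves: [0,0,0,0,0,0,1,0,0,0,0,0,0,1]

```text
time_s: 5.75
tcp_pos: [0.4787, 0.1134, 0.0552]
tcp_rot: [0.02, 0.707, -0.02, 0.707]
wrist_force: [-0.7, -0.9, -0.4]
finger_gap: 0.0154
```

```bash
python3 - <<'E'
from h import *
a=imaging.read_camera('wrist');b=imaging.read_camera('side')
cv2.imwrite('pics/w7.png',a);crop(b,310,215,70,60,11,'pics/s7.png')
E
```

```text
(no output)
```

View pics/w7.png

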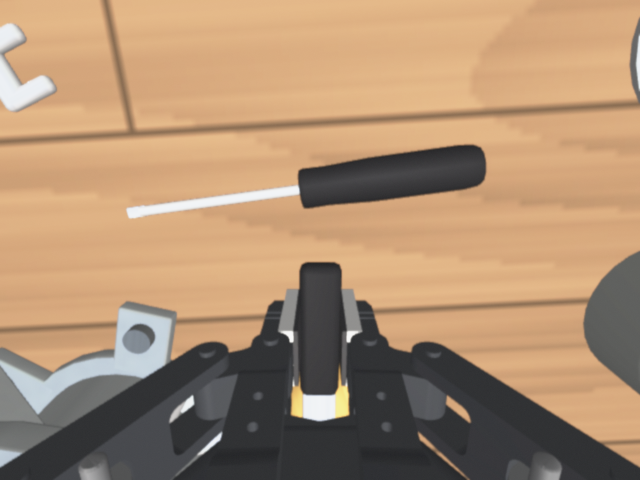

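View pics/s7.png

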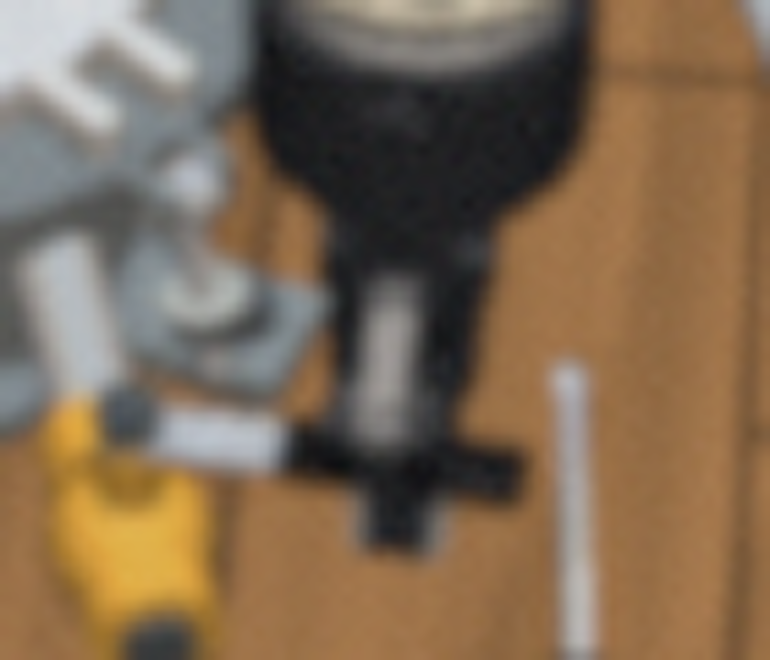

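Request:
send_rows:
  moves: [0,0,-0.1,0.06,0.63,0,1,0,0,-0.2,0.2,1.25,0,1,0,0,-0.3,0.38,1.86,0,1,0,0,-0.41,0.66,2.5,0,1,0,0,-0.41,0.66,2.5,0,1,0,0,-0.41,0.66,2.5,0,1]

```text
time_s: 6.45
tcp_pos: [0.4857, 0.1387, 0.0552]
tcp_rot: [0.163, 0.688, -0.162, 0.689]
wrist_force: [1.9, -0.5, -0.9]
finger_gap: 0.0152
```

```bash
python3 - <<'E'
from fit import *
a=imaging.read_camera('wrist');cv2.imwrite('pics/w8.png',a)
o,d=ray(D,348,265);t=(.1254-o[1])/d[1];print(o+t*d)
E
```

```text
[0.47486285 0.1254     0.07963912]
```

View pics/w8.png

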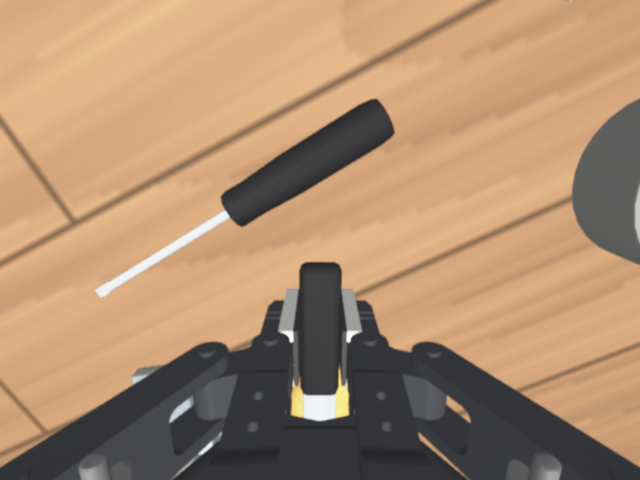

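Request:
send_rows:
  moves: [0,0,0,0,0,0,3,0,0,0,0,0,0,5,0,0,0,0,0,0,5,0,0,0,0,0,4,6,0,0,0,0,0,9,7,0,0,0.15,0,-2,13,8.5,0,0,0.3,-1,-5,17,8.5,0,0,0.45,-2,-6,20,8.5,0,0,0.465,-2,-6,20,8.5,0,0,0.465,-2,-6,20,8.5,0,0,0.465,-2,-6,20,8.5]

```text
time_s: 7.6
tcp_pos: [0.4645, 0.0789, 0.2531]
tcp_rot: [0.001, 0.708, -0.0, 0.706]
wrist_force: [-0.3, -0.6, -0.3]
finger_gap: 0.0852
```

```bash
python3 - <<'E'
from h import *
import pickle
o=sensors.observe();p=imaging.camera_params('wrist');a=imaging.read_camera('wrist')
print(o['time_s'],o['tcp_pos'],o['tcp_rot'],abs(o['dq']).max());cv2.imwrite('pics/w9.png',a);pickle.dump(p,open('w9.pkl','wb'))
E
```

```text
7.6 [0.46448587 0.07891241 0.25309352] [ 5.22275129e-04  7.08146452e-01 -3.62433428e-04  7.06065293e-01] 0.014151081952712447
```

View pics/w9.png

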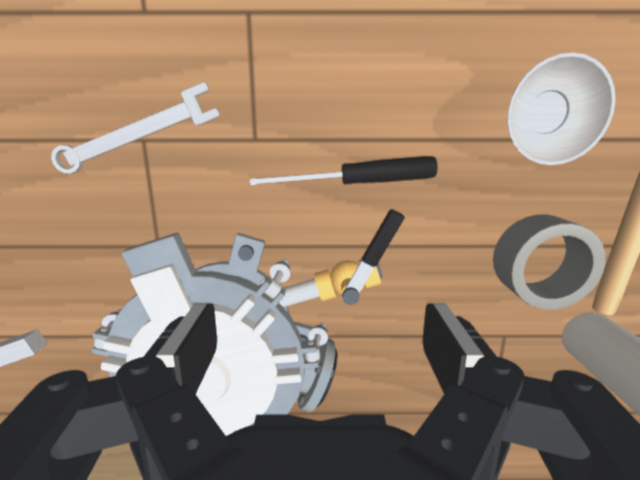

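```bash
python3 - <<'E'
from h import *
a=cv2.imread('pics/w9.png')
crop(a,320,200,100,110,6,'pics/w9a.png')
crop(a,90,220,130,110,6,'pics/w9b.png')
E
```

```text
(no output)
```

View pics/w9a.png

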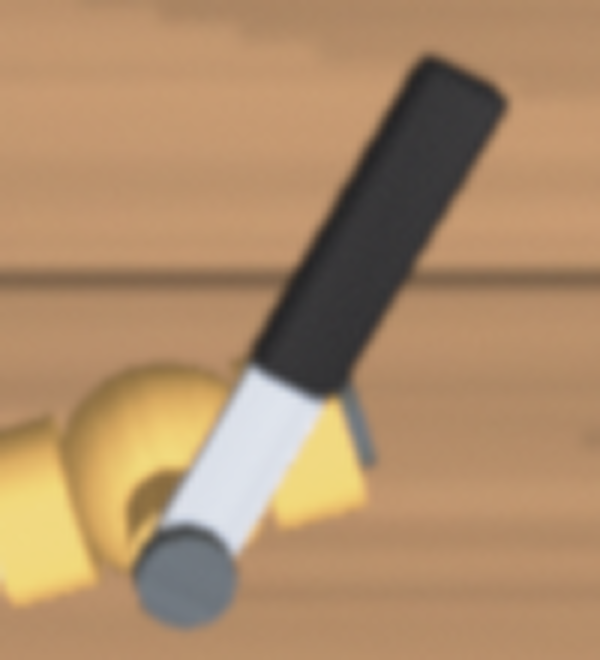

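View pics/w9b.png

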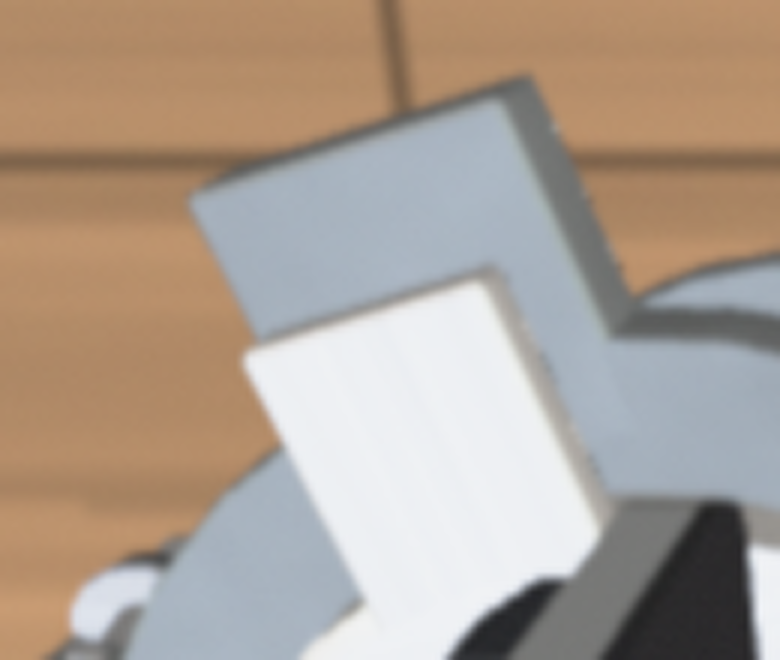

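```bash
python3 - <<'E'
from fit import *
import pickle
W=pickle.load(open('w9.pkl','rb'));W1=pickle.load(open('w1.pkl','rb'))
pp=[(-.14,.027,.108),(-.14,-.027,.108),(-.117,.02,.124),(-.117,-.02,.124)]
u9=[(173,236.2),(122,253.8),(170.8,265.8),(131.2,279.2)]
u1=[(194,230.7),(150,245.5),(192,255.5),(158,266.7)]
x,r=fit([(W,p,u) for p,u in zip(pp,u9)],[.62,-.04,.3]);print(x,r.tolist())
x,r=fit([(W,p,u) for p,u in zip(pp,u9)]+[(W1,p,u) for p,u in zip(pp,u1)],[.62,-.04,.3]);print(x,r.tolist())
A=atz(W,397.8,213.2,.1025);B=atz(W,369.2,263,.1025);print(A,B,np.linalg.norm((A-B)[:2]))
d=(B-A)/np.linalg.norm(B-A);print('stem',A+d*.094,'dir',np.arctan2(-d[1],-d[0]));print('vent',np.pi+x[2]-np.arctan2(-d[1],-d[0]))
# pipe dir check etc: lug vs hinge
c,s=np.cos(x[2]),np.sin(x[2])
for L in [(-.14,0),(-.117,0),(-.196,0)]: print(L,x[0]+c*L[0]-s*L[1],x[1]+s*L[0]+c*L[1])
E
```

```text
[ 0.62151059 -0.03321944  0.33831939] [[0.7, -1.1], [-0.9, -0.0], [0.3, 0.2], [-0.2, 0.7]]
[ 0.62198714 -0.03397064  0.3301362 ] [[1.1, -0.8], [-0.6, -0.1], [0.6, 0.6], [-0.1, 0.7], [-0.3, -0.6], [-0.6, -0.2], [-0.2, 0.1], [0.2, 0.2]]
[0.46167091 0.15043597 0.1025    ] [0.51007862 0.12622314 0.1025    ] 0.05412547900589306
stem [0.54574083 0.10838542 0.1025    ] dir 2.6777967567967007
vent 0.7939320949252684
(-0.14, 0) 0.48954739407710324 -0.07935470201356572
(-0.117, 0) 0.5113053526931757 -0.07189874889801573
(-0.196, 0) 0.4365714948379704 -0.09750832699055698
```

```bash
python3 - <<'E'
from fit import *
import pickle,copy
W=pickle.load(open('w9.pkl','rb'));W1=pickle.load(open('w1.pkl','rb'))
pp=[(-.14,.027,.108),(-.14,-.027,.108),(-.117,.02,.124),(-.117,-.02,.124)]
u9=[(173,236.2),(122,253.8),(170.8,265.8),(131.2,279.2)]
u1=[(194,230.7),(150,245.5),(192,255.5),(158,266.7)]
for V,u in ((W,u9),(W1,u1)):
  P=[atz(V,*a,p[2]) for a,p in zip(u,pp)]
  print(np.linalg.norm(P[0]-P[1]),np.linalg.norm(P[2]-P[3]))
  for dz in (-.02,0,.02,.03):
    Q=copy.deepcopy(V);Q['extrinsics'][2,3]+=dz
    x,r=fit([(Q,p,a) for p,a in zip(pp,u)],[.62,-.04,.3]);print(dz,x,(r**2).sum())
E
```

```text
0.052222713658622695 0.039400239983035865
-0.02 [ 0.61306129 -0.02048177  0.36139103] 33.3
0 [ 0.62151059 -0.03321944  0.33831939] 3.17
0.02 [ 0.62927496 -0.04478456  0.32644653] 3.6100000000000008
0.03 [ 0.6331851  -0.05064983  0.31971321] 11.82
0.05359088866560389 0.040426941165427006
-0.02 [ 0.61482903 -0.02402618  0.34053404] 10.37
0 [ 0.62239611 -0.03457692  0.32326405] 0.56
0.02 [ 0.62930735 -0.04373838  0.31861377] 5.010000000000001
0.03 [ 0.63283632 -0.04846725  0.31508742] 10.709999999999999
```

Request:
send_rows:
  moves: [0,0,0,-1,-5,0,8.5,0,0,0,-3,-10,0,8.5,0,0,0,-4.5,-15,0,8.5,0,0,0,-4.5,-20,0,8.5,0,0,0,-4.5,-25,0,8.5,0,0,0,-4.5,-30,0,8.5,0,0,0,-4.5,-35,0,8.5,0,0,0,-4.5,-40,0,8.5,0,0,0,-4.5,-43,0,8.5,0,0,0,-4.5,-43,0,8.5,0,0,0,-4.5,-43,0,8.5,0,0,0,-4.5,-43,0,8.5]

```text
time_s: 8.85
tcp_pos: [0.4203, -0.35, 0.2538]
tcp_rot: [0.001, 0.708, 0.001, 0.707]
wrist_force: [0.8, -0.1, 0.2]
finger_gap: 0.0851
```

```bash
python3 - <<'E'
from h import *
import pickle
o=sensors.observe();p=imaging.camera_params('wrist');a=imaging.read_camera('wrist')
print(o['time_s'],o['tcp_pos'],o['tcp_rot'],abs(o['dq']).max());cv2.imwrite('pics/w10.png',a);pickle.dump(p,open('w10.pkl','wb'))
E
```

```text
8.85 [ 0.42030452 -0.35003493  0.25384285] [5.50076229e-04 7.07517364e-01 8.77126053e-04 7.06695201e-01] 0.019737129369038042
```

View pics/w10.png

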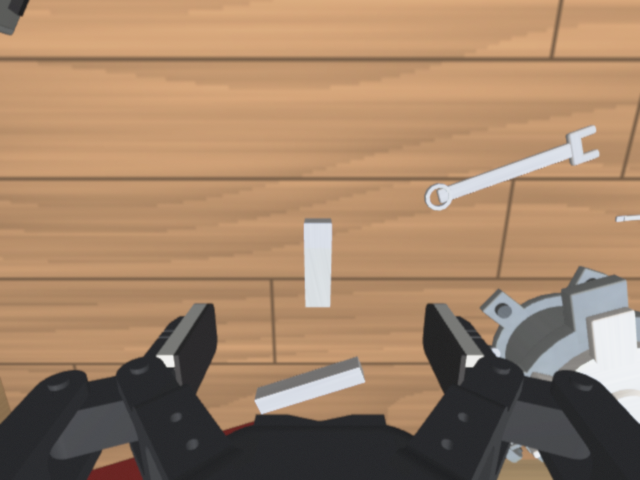

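```bash
python3 - <<'E'
from h import *
a=cv2.imread('pics/w10.png')
crop(a,280,210,80,110,6,'pics/w10a.png')
E
```

```text
(no output)
```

View pics/w10a.png

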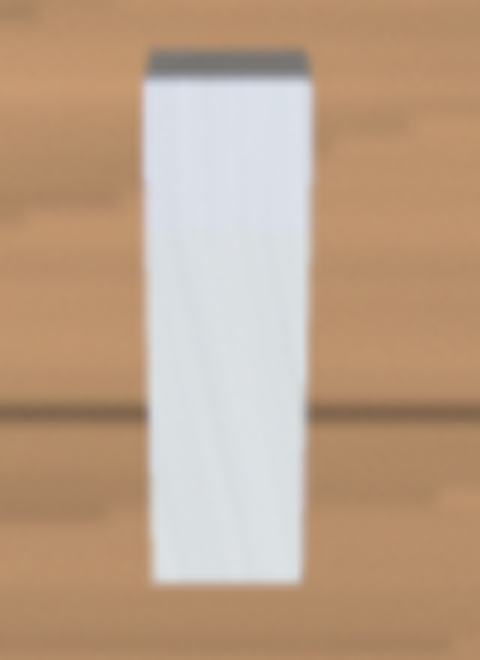

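```bash
python3 - <<'E'
from fit import *
import pickle
W=pickle.load(open('w10.pkl','rb'))
w=[(W,(-.059,-.016,.025),(304,223)),(W,(-.059,.016,.025),(332,223)),(W,(.059,-.016,.003),(305.3,307.2)),(W,(.059,.016,.003),(330.3,307.2))]
print(fit(w,[.5,-.35,0]))
for _,p,u in w: print(atz(W,*u,p[2]))
E
```

```text
(array([ 0.50613175, -0.35149701, -0.00393277]), array([[ 0. ,  0.2],
       [-0. ,  0.3],
       [ 0.2, -0.3],
       [-0.2, -0.3]]))
[ 0.44684147 -0.36729568  0.025     ]
[ 0.44686461 -0.33521417  0.025     ]
[ 0.56553919 -0.36802541  0.003     ]
[ 0.56557926 -0.33546254  0.003     ]
```

Request:
send_rows:
  moves: [0,0,0,4.1,-0.15,-3,5,0,0,0,4.1,-0.15,-8,5,0,0,0,4.1,-0.15,-13,5,0,0,0,4.1,-0.15,-18,5,0,0,0,4.1,-0.15,-22,5,0,0,0,4.1,-0.15,-22.4,5,0,0,0,4.1,-0.15,-22.4,5,0,0,0,4.1,-0.15,-22.4,5]

```text
time_s: 9.7
tcp_pos: [0.4631, -0.3539, 0.0344]
tcp_rot: [-0.001, 0.706, -0.001, 0.709]
wrist_force: [-0.2, -0.4, 1.2]
finger_gap: 0.05
```

```bash
python3 - <<'E'
from h import *
o=sensors.observe();a=imaging.read_camera('wrist');b=imaging.read_camera('side')
print(o['time_s'],o['tcp_pos'],o['tcp_rot'],abs(o['dq']).max());cv2.imwrite('pics/w11.png',a);crop(b,310,110,100,80,8,'pics/s11.png')
E
```

```text
9.7 [ 0.46309604 -0.35394872  0.03439212] [-0.00142513  0.70554069 -0.00138513  0.70866663] 0.021424034611609435
```

View pics/w11.png

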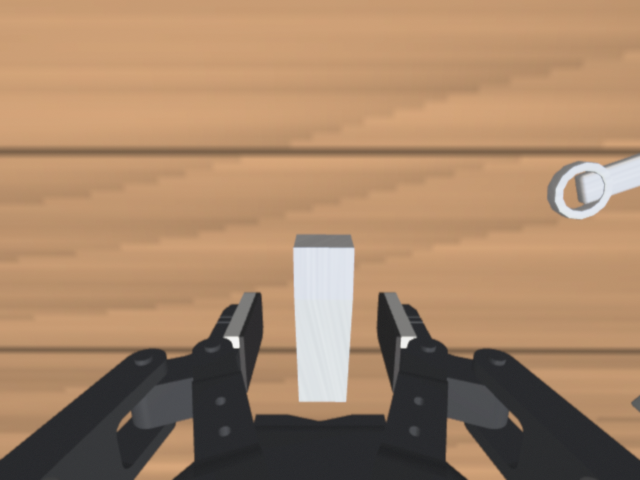

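View pics/s11.png

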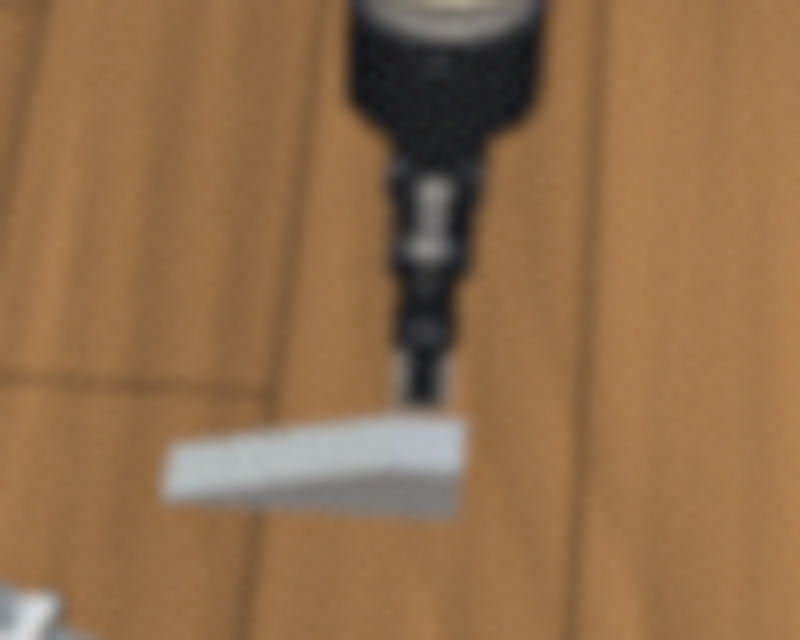

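```bash
python3 - <<'E'
from fit import *
for y in (-.334,-.324,-.375):
  o,d=ray(D,310+425/8,110+406/8);t=(y-o[1])/d[1];print(o+t*d)
E
```

```text
[ 0.46184005 -0.334       0.05546469]
[ 0.46161001 -0.324       0.06325652]
[ 0.46278323 -0.375       0.02351818]
```

Request:
send_rows:
  moves: [0,0,0,-0.1,0.2,-2,5,0,0,0,-0.1,0.2,-3.5,5,0,0,0,-0.1,0.2,-4.4,5,0,0,0,-0.1,0.2,-4.6,5,0,0,0,-0.1,0.2,-4.8,5,0,0,0,-0.1,0.2,-4.8,5]

```text
time_s: 10.4
tcp_pos: [0.4604, -0.3512, -0.0169]
tcp_rot: [0.0, 0.707, -0.0, 0.707]
wrist_force: [-0.1, 0.3, -0.2]
finger_gap: 0.0499
```

```bash
python3 - <<'E'
from h import *
o=sensors.observe();a=imaging.read_camera('wrist');b=imaging.read_camera('side')
print(o['time_s'],o['tcp_pos'],o['tcp_rot'],abs(o['dq']).max());cv2.imwrite('pics/w12.png',a);crop(b,310,110,100,80,8,'pics/s12.png')
E
```

```text
10.4 [ 0.46035935 -0.35118267 -0.01685896] [ 1.78835994e-04  7.06935608e-01 -4.42189701e-04  7.07277752e-01] 0.006520457253917948
```

View pics/w12.png

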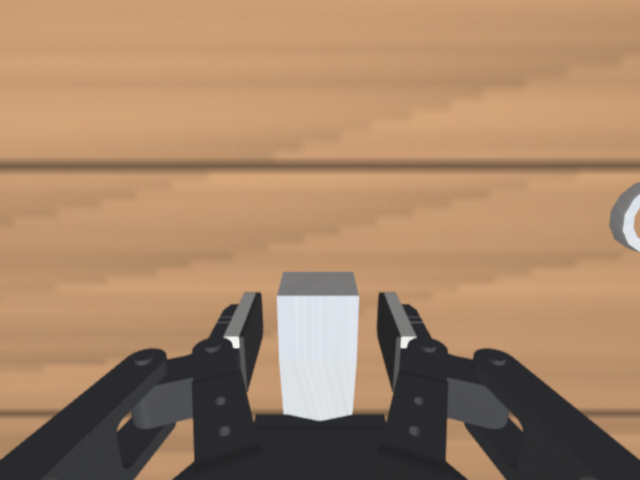

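View pics/s12.png

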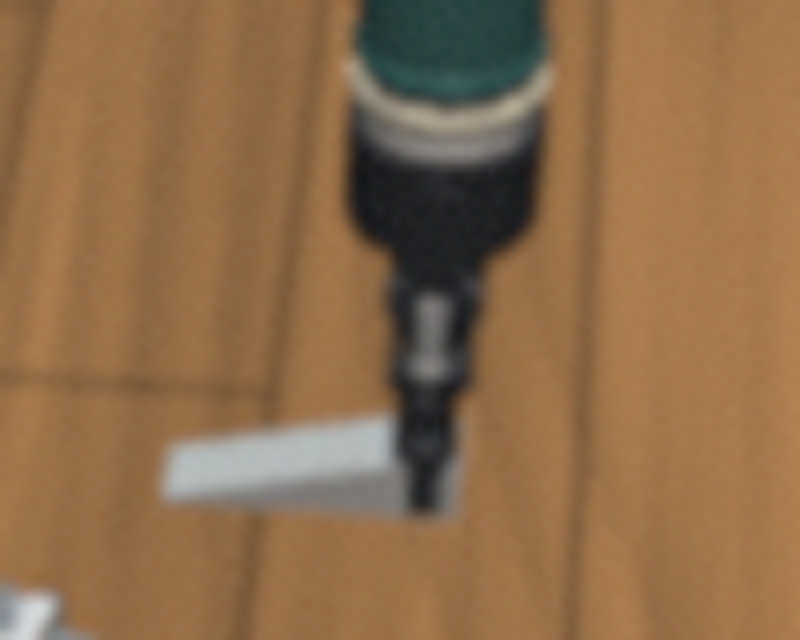

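Request:
send_rows:
  moves: [0,0,0,0,0,0.2,4.5,0,0,0,0,0,0.2,3.5,0,0,0,0,0,0.2,2.5,0,0,0,0,0,0.2,2.5,0,0,0,0,0,0.2,2.5,0,0,0,0,0,0.2,2.5]
  force: 80

```text
time_s: 11.1
tcp_pos: [0.4606, -0.3515, -0.014]
tcp_rot: [-0.0, 0.707, -0.001, 0.708]
wrist_force: [-0.5, 0.6, 6.2]
finger_gap: 0.0304
```

Request:
send_rows:
  moves: [0,0,0,0,0,1,2.5,0,0,0,0,0,4,2.5,0,0,0,0,0,8,2.5,0,0,0,-1,2,12,2.5,0,0,0.05,-2,6,15,2.5,0,0,0.13,-3.5,10,15,2.5,0,0,0.2,-4.5,14,15,2.5,0,0,0.27,-5.5,18,15,2.5,0,0,0.328,-6.5,21.5,15,2.5,0,0,0.328,-6.5,24.1,15,2.5,0,0,0.328,-6.5,24.1,15,2.5,0,0,0.328,-6.5,24.1,15,2.5]

```text
time_s: 12.3
tcp_pos: [0.3945, -0.1094, 0.1342]
tcp_rot: [-0.116, 0.698, 0.116, 0.697]
wrist_force: [0.4, -0.7, -3.1]
finger_gap: 0.0296
```

```bash
python3 - <<'E'
from h import *
import pickle
o=sensors.observe();a=imaging.read_camera('side');b=imaging.read_camera('scene');w=imaging.read_camera('wrist')
print(o['time_s'],o['tcp_pos'],o['tcp_rot'],abs(o['dq']).max(),o['wrist_force'],o['torque'],o['finger_gap'])
crop(a,290,150,110,90,7,'pics/s13.png');crop(b,220,180,100,90,7,'pics/a13.png');cv2.imwrite('pics/w13.png',w);cv2.imwrite('pics/a13f.png',b)
E
```

```text
12.3 [ 0.39446833 -0.10944052  0.13419838] [-0.11559735  0.69807046  0.11572989  0.69709503] 0.027516775259275456 [ 0.36706605 -0.65078542 -3.08418798] [-0.02923459  0.13303338 -0.00426718] 0.029593782299911033
```

View pics/s13.png

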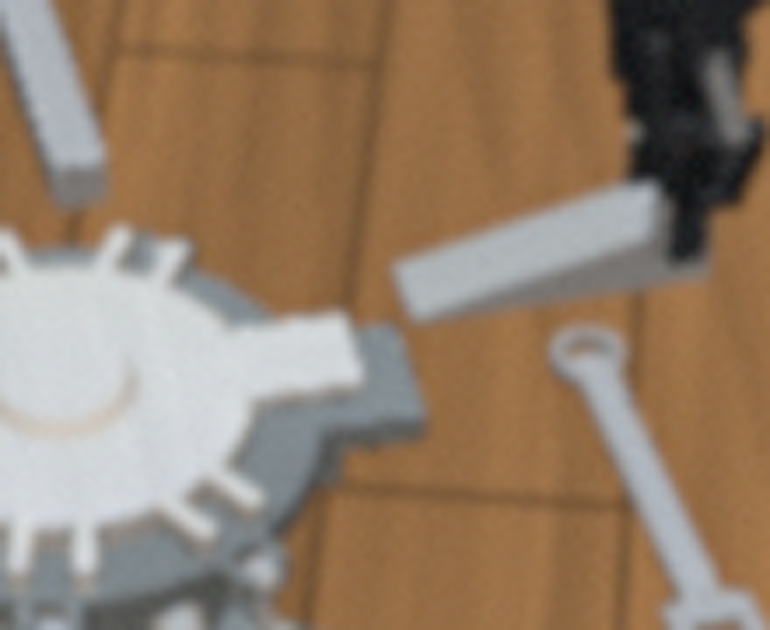

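View pics/a13.png

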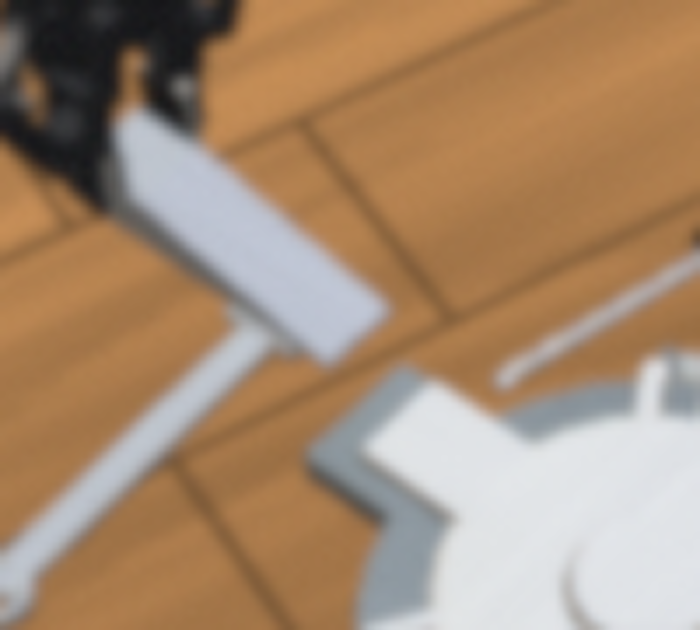

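View pics/w13.png

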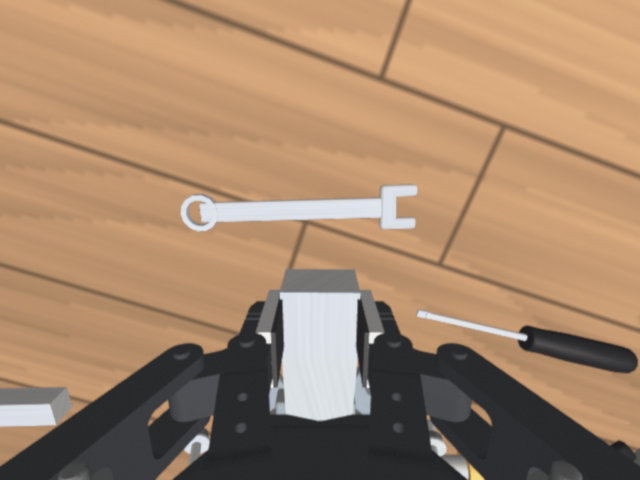

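```bash
cat >> fit.py <<'E'
def tri(obs):
    A=np.zeros((3,3));b=np.zeros(3)
    for p,u,v in obs:
        o,d=ray(p,u,v);d/=np.linalg.norm(d);M=np.eye(3)-np.outer(d,d);A+=M;b+=M@o
    return np.linalg.solve(A,b)
def toS(X,x=(.6222,-.0345,.325)):
    c,s=np.cos(x[2]),np.sin(x[2]);d=np.array(X)-np.array([x[0],x[1],0]);return np.array([c*d[0]+s*d[1],-s*d[0]+c*d[1],d[2]]).round(4)
E
python3 - <<'E'
from fit import *
L=lambda a:(S,220+a[0]/7,180+a[1]/7)
M=lambda a:(D,290+a[0]/7,150+a[1]/7)
print('nose+y',toS(tri([L((390,310)),M((412,322))])),'nose-y',toS(tri([L((330,365)),M((395,268))])))
print('tail',toS(tri([L((140,105)),M((660,185))])))
print('pad +y',toS(tri([L((405,365)),M((421,415))])),'pad-y',toS(tri([L((310,458)),M((397,322))])))
print('lug+y',toS(tri([L((425,380)),M((362,385))])),'lug-y',toS(tri([L((365,447)),M((345,315))])))
o=sensors.observe();print('tcp',toS(o['tcp_pos']))
E
```

```text
nose+y [-0.136   0.0168  0.1466] nose-y [-0.1367 -0.0146  0.147 ]
tail [-0.2372  0.0069  0.1899]
pad +y [-0.1392  0.0241  0.1042] pad-y [-0.1406 -0.0285  0.105 ]
lug+y [-0.119   0.0159  0.1184] lug-y [-0.1182 -0.0205  0.1209]
tcp [-0.2397  0.0005  0.1344]
```

Request:
send_rows:
  moves: [0,0,0,0.95,0.32,0,2.5,0,0,0,0.95,0.32,-1.5,2.5,0,0,0,0.95,0.32,-3,2.5,0,0,0,0.95,0.32,-3.6,2.5,0,0,0,0.95,0.32,-3.6,2.5,0,0,0,0.95,0.32,-3.6,2.5]

```text
time_s: 13.05
tcp_pos: [0.4051, -0.107, 0.0992]
tcp_rot: [-0.115, 0.698, 0.115, 0.698]
wrist_force: [0.2, 0.4, -2.6]
finger_gap: 0.0301
```

```bash
python3 - <<'E'
from h import *
o=sensors.observe();a=imaging.read_camera('side');b=imaging.read_camera('scene')
print(o['time_s'],o['tcp_pos'],o['tcp_rot'],abs(o['dq']).max(),o['wrist_force'],o['torque'],o['finger_gap'])
crop(a,310,160,90,70,8,'pics/s14.png');crop(b,230,180,90,80,8,'pics/a14.png')
E
```

```text
13.05 [ 0.4051271  -0.10696324  0.09922058] [-0.11508002  0.69750642  0.11500268  0.69786515] 0.011794873770641444 [ 0.18041744  0.37302202 -2.64096946] [ 0.00197839  0.09021349 -0.02912169] 0.030072444083187322
```

View pics/s14.png

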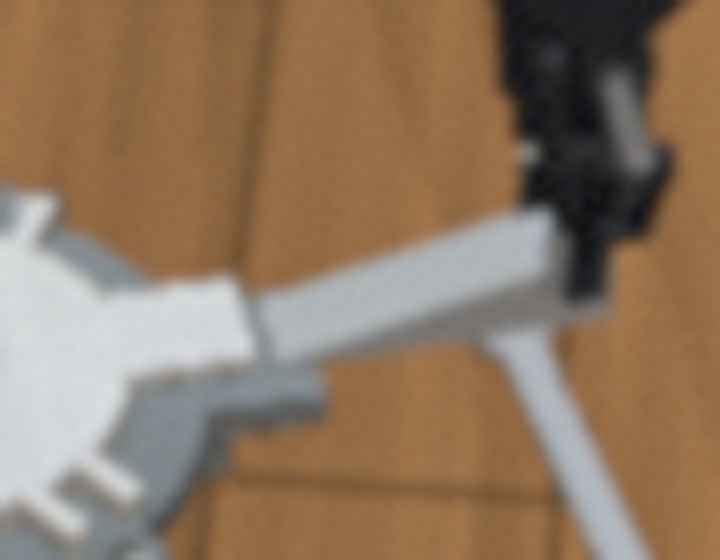

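View pics/a14.png

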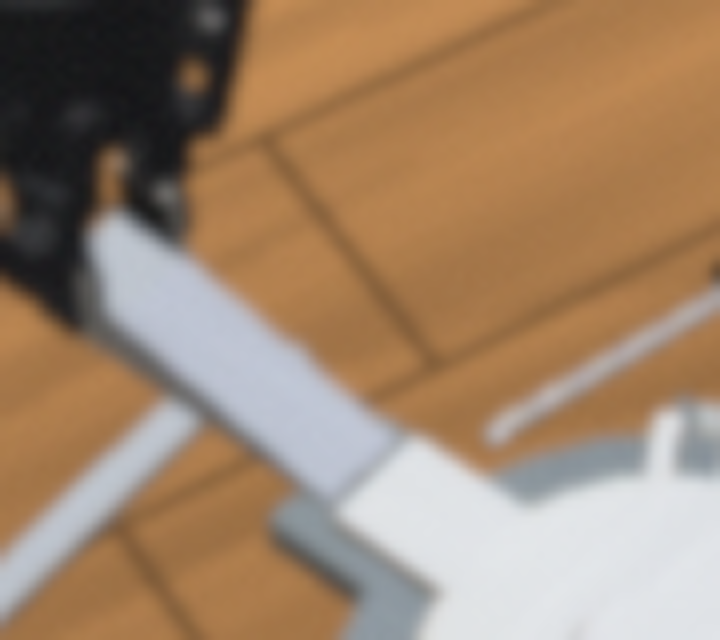

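Request:
send_rows:
  moves: [0,0,0,0,0,-0.2,2.5,0,0,0,0,0,-0.3,2.5,0,0,0,0,0,-0.3,2.5]

```text
time_s: 13.45
tcp_pos: [0.4045, -0.1066, 0.0958]
tcp_rot: [-0.115, 0.698, 0.115, 0.698]
wrist_force: [-0.6, 1.0, -3.1]
finger_gap: 0.0298
```

Request:
send_rows:
  moves: [0,0,0,0,0,-0.1,2.5,0,0,0,0,0,-0.1,2.5,0,0,0,0,0,-0.1,2.5]

```text
time_s: 13.75
tcp_pos: [0.4046, -0.1067, 0.0948]
tcp_rot: [-0.115, 0.698, 0.115, 0.698]
wrist_force: [0.7, -0.4, -3.9]
finger_gap: 0.0299
```

Request:
send_rows:
  moves: [0,0,0,0,0,-0.1,2.5,0,0,0,0,0,-0.1,2.5,0,0,0,0,0,-0.1,2.5]

```text
time_s: 14.05
tcp_pos: [0.4047, -0.1068, 0.0941]
tcp_rot: [-0.115, 0.698, 0.115, 0.698]
wrist_force: [-0.2, -0.1, -1.9]
finger_gap: 0.0301
```

Request:
send_rows:
  moves: [0,0,0,0,0,-0.1,2.5,0,0,0,0,0,-0.1,2.5,0,0,0,0,0,-0.1,2.5]

```text
time_s: 14.35
tcp_pos: [0.4047, -0.1068, 0.0932]
tcp_rot: [-0.115, 0.698, 0.115, 0.698]
wrist_force: [-2.7, 0.7, 0.2]
finger_gap: 0.0299
```

```bash
python3 - <<'E'
from h import *
for i in range(3):
    o=sensors.observe();print(o['tcp_pos'],o['wrist_force'].round(2),o['torque'].round(3))
    a=imaging.read_camera('side')
E
```

```text
[ 0.40469557 -0.10681503  0.09323904] [-2.71  0.68  0.2 ] [-0.046  0.14   0.013]
[ 0.4047063 -0.1068214  0.0932037] [-1.85 -0.6   0.79] [-0.032  0.161  0.023]
[ 0.40469371 -0.10682466  0.09315359] [-1.54 -0.33  0.96] [-0.044  0.183  0.086]
```

Request:
send_rows:
  moves: [0,0,0,0.47,0.16,0,2.5,0,0,0,0.95,0.32,0,2.5,0,0,0,1.42,0.48,0,2.5,0,0,0,1.8,0.6,0,2.5,0,0,0,1.8,0.6,0,2.5]

```text
time_s: 15.0
tcp_pos: [0.4226, -0.1009, 0.0932]
tcp_rot: [-0.116, 0.698, 0.115, 0.697]
wrist_force: [-5.5, -1.7, 3.7]
finger_gap: 0.0297
```

```bash
python3 - <<'E'
from fit import *
o=sensors.observe();a=imaging.read_camera('side');b=imaging.read_camera('scene')
print(o['time_s'],o['tcp_pos'],toS(o['tcp_pos']),o['wrist_force'],o['torque'],o['finger_gap'])
crop(a,310,160,90,70,8,'pics/s15.png');crop(b,230,180,90,80,8,'pics/a15.png')
E
```

```text
15.0 [ 0.42259301 -0.10092323  0.09321468] [-0.2104  0.0008  0.0932] [-5.50193033 -1.66160197  3.7494616 ] [-0.23213828  0.58276329  0.02532324] 0.02972122608873071
```

View pics/s15.png

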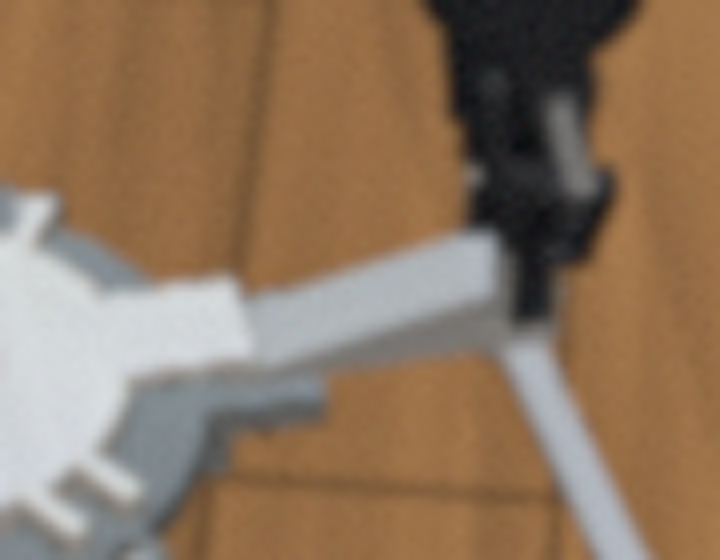

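View pics/a15.png

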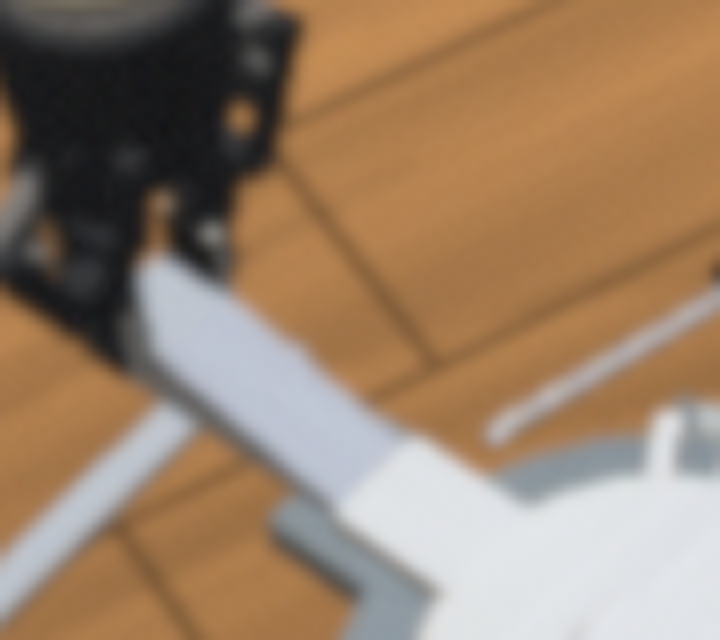

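Request:
send_rows:
  moves: [0,0,0,0,0,0.03,2.5,0,0,0,0,0,0.03,2.5]

```text
time_s: 15.3
tcp_pos: [0.4226, -0.1009, 0.0932]
tcp_rot: [-0.115, 0.698, 0.115, 0.697]
wrist_force: [-5.0, -1.6, 3.1]
finger_gap: 0.0298
```

Request:
send_rows:
  moves: [0,0,0,0.19,0.06,0,2.5,0,0,0,0.19,0.06,0,2.5]

```text
time_s: 15.5
tcp_pos: [0.4226, -0.1008, 0.0932]
tcp_rot: [-0.115, 0.7, 0.115, 0.696]
wrist_force: [-9.9, -2.7, 5.6]
finger_gap: 0.0298
```

Request:
send_rows:
  moves: [0,0,0,0.19,0.06,0,2.5,0,0,0,0.19,0.06,0,2.5]

```text
time_s: 15.7
tcp_pos: [0.4237, -0.1005, 0.0932]
tcp_rot: [-0.115, 0.7, 0.115, 0.695]
wrist_force: [-13.1, -3.8, 7.1]
finger_gap: 0.0301
```

Request:
send_rows:
  moves: [0,0,0,0.19,0.06,0,2.5,0,0,0,0.19,0.06,0,2.5]

```text
time_s: 15.9
tcp_pos: [0.4254, -0.0999, 0.0932]
tcp_rot: [-0.115, 0.7, 0.115, 0.695]
wrist_force: [-13.6, -4.0, 7.9]
finger_gap: 0.0299
```

Request:
send_rows:
  moves: [0.0022,-0.0066,0,0.19,0.06,0,2.5,0.0022,-0.0066,0,0.19,0.06,0,2.5,0.0022,-0.0066,0,0.19,0.06,0,2.5]

```text
time_s: 16.2
tcp_pos: [0.4273, -0.0993, 0.093]
tcp_rot: [-0.115, 0.698, 0.115, 0.698]
wrist_force: [-12.0, -4.1, 8.2]
finger_gap: 0.03
```

```bash
cat > lift.py <<'E'
from fit import *
def dsp(cur,base,box,y):
    x0,y0,w,h=box
    A=cv2.GaussianBlur(cv2.cvtColor(base,cv2.COLOR_BGR2GRAY).astype(np.float32),(0,0),1)[y0:y0+h,x0:x0+w]
    B=cv2.GaussianBlur(cv2.cvtColor(cur,cv2.COLOR_BGR2GRAY).astype(np.float32),(0,0),1)
    M=np.float32([[1,0,x0],[0,1,y0]])
    cc,M=cv2.findTransformECC(A,B,M,cv2.MOTION_TRANSLATION,(3,200,1e-6));return (M[:,2]-[x0,y0]).round(3),round(cc,4)
def cov(h,X,x=(.6222,-.0345,.325)):
    # cover point X in strainer frame lifted with lug rise h
    a=h/.227;d=X[0]-.11;z=X[2]-.116
    # rotate about hinge
    xx=.11+d+ a*z; zz=X[2]-a*d
    c,s=np.cos(x[2]),np.sin(x[2]);return [x[0]+c*xx-s*X[1],x[1]+s*xx+c*X[1],zz]
def run(tag):
    o=sensors.observe()
    im={'side':imaging.read_camera('side'),'scene':imaging.read_camera('scene')}
    print(o['time_s'],o['tcp_pos'].round(4),toS(o['tcp_pos']),o['wrist_force'].round(1),o['tcp_rot'].round(4))
    for n,P in (('side',D),('scene',S)):
        cv2.imwrite(f'pics/{n}_{tag}.png',im[n]);base=cv2.imread(f'pics/{n}0.png')
        u,v=proj(P,cov(0,(-.01,0,.13)));box=(int(u-22),int(v-16),44,32)
        pr=proj(P,cov(.003,(-.01,0,.13)))-proj(P,cov(0,(-.01,0,.13)))
        pl=proj(P,cov(.003,(-.09,0,.124)))-proj(P,cov(0,(-.09,0,.124)))
        print(n,'knob',dsp(im[n],base,box,0),'pred3mm',pr.round(2),'lugpred',pl.round(2))
        u,v=proj(P,cov(0,(-.09,0,.124)));print('  lugpatch',dsp(im[n],base,(int(u-12),int(v-10),24,20),0))
        # static ref: far flange / body
        u,v=proj(P,cov(0,(0.04,-.14,.06)));print('  static',dsp(im[n],base,(int(u-20),int(v-20),40,40),0))
E
python3 - <<'E'
from lift import *
run('p1')
E
```

```text
16.2 [ 0.4273 -0.0993  0.093 ] [-0.2053  0.0008  0.093 ] [-12.   -4.1   8.2] [-0.1149  0.6978  0.1151  0.6976]
side knob (array([ 0.014, -0.178]), 0.9945) pred3mm [-0.09 -0.43] lugpred [-0.04 -0.72]
  lugpatch (array([ 0.072, -0.33 ]), 0.9977)
  static (array([-0.016, -0.052]), 0.9998)
scene knob (array([-0.017,  0.004]), 0.9859) pred3mm [ 0.05 -0.33] lugpred [-0.03 -0.61]
  lugpatch (array([-0.288, -0.628]), 0.9612)
  static (array([0.019, 0.026]), 0.9997)
```

Request:
send_rows:
  moves: [0,0,0,0.24,0.08,0.03,2.5,0,0,0,0.48,0.16,0.05,2.5,0,0,0,0.48,0.16,0.05,2.5]

```text
time_s: 16.6
tcp_pos: [0.4323, -0.0976, 0.0934]
tcp_rot: [-0.115, 0.698, 0.115, 0.698]
wrist_force: [-11.9, -4.6, 5.9]
finger_gap: 0.0298
```

```bash
python3 - <<'E'
from lift import *
run('p2')
E
```

```text
16.6 [ 0.4323 -0.0976  0.0934] [-0.2001  0.0009  0.0934] [-11.9  -4.6   5.9] [-0.1149  0.6978  0.1152  0.6976]
side knob (array([-0.003, -0.386]), 0.9946) pred3mm [-0.09 -0.43] lugpred [-0.04 -0.72]
  lugpatch (array([ 0.046, -0.573]), 0.9972)
  static (array([-0.056, -0.16 ]), 0.9997)
scene knob (array([ 0.015, -0.113]), 0.9882) pred3mm [ 0.05 -0.33] lugpred [-0.03 -0.61]
  lugpatch (array([-0.292, -0.823]), 0.9602)
  static (array([-0.013,  0.026]), 0.9997)
```

Request:
send_rows:
  moves: [0,0,0,0.12,0.04,0.01,2.5,0,0,0,0.24,0.08,0.03,2.5,0,0,0,0.24,0.08,0.03,2.5]

```text
time_s: 17.0
tcp_pos: [0.4345, -0.0968, 0.0935]
tcp_rot: [-0.115, 0.698, 0.115, 0.697]
wrist_force: [-13.0, -3.2, 7.0]
finger_gap: 0.0297
```

```bash
cat > lift2.py <<'E'
from lift import *
def run2(tag,N=8):
    o=sensors.observe();print(o['time_s'],o['tcp_pos'].round(4),toS(o['tcp_pos']),o['wrist_force'].round(1),o['tcp_rot'].round(4))
    for n,P in (('side',D),('scene',S)):
        im=np.mean([imaging.read_camera(n).astype(float) for _ in range(N)],0).round().astype(np.uint8)
        cv2.imwrite(f'pics/{n}_{tag}.png',im);base=cv2.imread(f'pics/{n}0.png')
        def m(X,w,h,lab):
            u,v=proj(P,cov(0,X));pr=(proj(P,cov(.003,X))-proj(P,cov(0,X)))[1]
            d,cc=dsp(im,base,(int(u-w/2),int(v-h/2),w,h),0);return lab,d,cc,'h=%.2f'%(3*d[1]/pr)
        for a in [m((-.01,0,.13),44,32,'knob'),m((0,0,.124),76,50,'disc'),m((-.09,0,.124),24,20,'lug'),m((-.02,-.06,.124),30,20,'rim-')]: print(n,*a)
        for X in [(.04,-.14,.06),(0,.17,.09),(.09,.09,.06)]:
            u,v=proj(P,cov(0,X));print('  static',dsp(im,base,(int(u-20),int(v-20),40,40),0))
E
python3 - <<'E'
from lift2 import *
run2('p3',6)
E
```

```text
17.0 [ 0.4345 -0.0968  0.0935] [-0.1978  0.0009  0.0935] [-13.   -3.2   7. ] [-0.1149  0.698   0.1152  0.6974]
side knob [-0.04  -0.464] 0.9945 h=3.27
side disc [-0.051 -0.35 ] 0.9991 h=2.68
side lug [ 0.031 -0.71 ] 0.9972 h=2.97
side rim- [-0.172 -0.463] 0.9989 h=3.00
  static (array([-0.055, -0.21 ]), 0.9996)
  static (array([-0.111,  0.264]), 0.9668)
  static (array([-0.028, -0.005]), 0.9997)
scene knob [-0.017 -0.217] 0.9889 h=1.95
scene disc [-0.02  -0.399] 0.9981 h=3.78
scene lug [-0.305 -0.914] 0.9603 h=4.49
scene rim- [-0.011 -0.434] 0.9989 h=3.52
  static (array([-0.012,  0.022]), 0.9997)
  static (array([ 0.749, -0.203]), 0.9372)
  static (array([ 0.042, -0.073]), 0.9987)
```

```bash
python3 - <<'E'
from h import *
a=cv2.imread('pics/side_p3.png');b=cv2.imread('pics/scene_p3.png')
v=np.hstack([cv2.resize(a[150:270,250:370],(400,400),interpolation=2),cv2.resize(b[170:290,230:350],(400,400),interpolation=2)])
cv2.imwrite('pics/f.png',v)
w=imaging.read_camera('wrist');cv2.imwrite('pics/w20.png',w)
o=sensors.observe();print(o['time_s'],o['tcp_pos'],o['wrist_force'],abs(o['dq']).max())
E
```

```text
17.65 [ 0.43444696 -0.09682938  0.09350312] [-11.95765993  -4.4542207    7.08886112] 0.0016711476829447734
```

View pics/f.png

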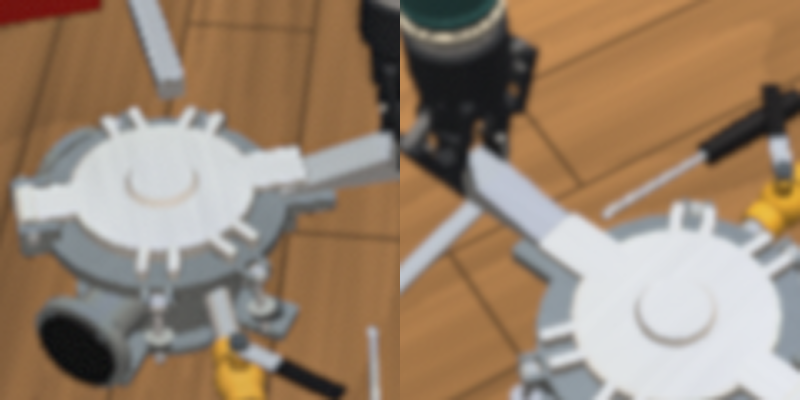

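View pics/w20.png

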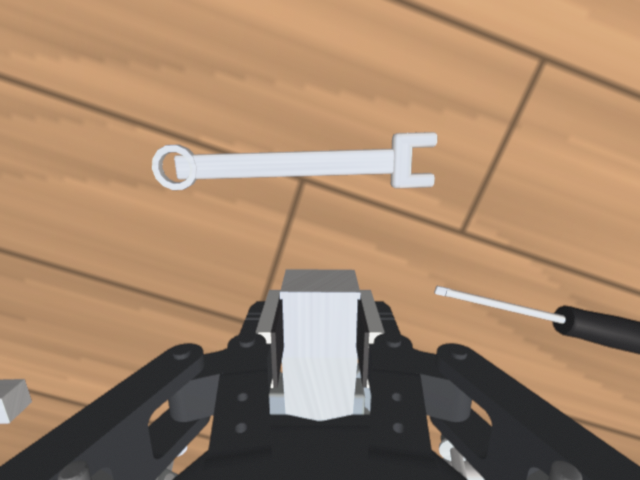

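```bash
python3 -c "
from workcell import arm
print(arm.hand_in())"
```

```text
the job is handed in; nothing more can be done
None
```

The job is done and handed in at about 17.7 s of the 51 s allowed. The vent lever is at about half open, and the wedge lies flat on the pry pad with its nose under the lug, still gripped.

- **Vent:** I gripped the lever and swung it about its stem. It already stood at about 21° when I started. It measured 0.79 rad (about 45°) in the wrist picture afterwards, give or take about 0.02 rad.
- **Lift:** The side camera put it at 2.7–3.3 mm at the lug. How far the nose went in past first contact gives 2.7–3.05 mm. The scene camera scattered more, 2.0–4.5 mm.
- **Wedge:** It stayed straight in the grip. The last reading was steady, with about 12.8 N back along the push and 7 N up at the wrist. I did not measure how flat it lies directly; the tool was level to within about 0.1°.
- **Other things:** The parts in the last pictures (wrench, screwdriver, packer) look undisturbed. I did not check the hammer, can, tape or dish again after the start of the wedge work.

**Checks that failed or disagreed:**
- **First lever grip:** It closed above the sleeve and turned nothing. The visible fingertips sat roughly 25 mm above the reported TCP, so I regripped about 22 mm lower and it held.
- **Fingertip height:** When I gripped the wedge, the fingertips seemed to touch the bench lightly (about 6 N). That puts them nearer 14 mm above the reported TCP, so the exact offset is still unclear.
- **Side camera reference:** One fixed patch near the pot drifted by 0.2 pixel, equal to about 1 mm of lift at the lug. The lift figures could be off by that much.

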